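# Press up and lock a row of fuselage sections in the gluing jig

### The job

Loosen the clamp knob, draw the carriage back and lay every black fuselage section end to end in the channel of the gluing jig, in any order, flat face down between the spring plate and the carriage. Then push the carriage up until you feel the whole row bear against the spring plate and the plate give by about half of its travel (clearly pressed, but not against its stop), and screw the knob tight so that the row stays pressed when you let go. Leave the pilot figure and the pin vise where they are.

Things in the scene. Friction and masses are not known exactly. Their poses are not given: they have to be found in the camera images.
- jig: wooden gluing jig, fixed to the desk. Board 120 x 530 x 18 mm; origin at the centre of its underside, z up, y along the channel. The channel floor is the board's top (z = 18 mm) between two rails 8 mm high with 52 mm between them. A wooden end block 50 mm high stands at the -y end, with a steel spring plate in front of it; the clamp carriage rides on the +y side of the plate
- plate_face (a point): middle of the face of the bent steel spring plate (48 mm wide, 40 mm high), 25 mm over the channel floor, the face looks along the jig's +y. Untouched it stands at y = -210 mm in the jig's frame; it gives up to 14 mm towards the end block (about 2.5 N when it begins to give, 0.6 N more for each mm), then hits its stop
- carriage_face (a point): middle of the face of the aluminium clamp carriage that looks at the spring plate, 25 mm over the channel floor; axes as the jig's. The carriage is a saddle 112 mm wide, 50 mm long along the channel, its top 56 mm over the channel floor; it reaches over the rails and the clamp knob stands on it, 25 mm behind this face
- carriage (a joint): slide of the carriage along the channel, m, 0 to 0.32: 0 has its face 50 mm from the untouched spring plate, and it grows as the carriage is drawn away from the plate. Runs easily (about 1 N) with the knob loose, held fast with the knob tight
- knob_grip (a point): point on the upright axis of the black clamp knob on the carriage, in its bar grip (58 mm long, 14 mm thick, 32 mm high, this point 18 mm over the bar's lower edge and 14 mm under its top); x along the bar. The carriage can be slid by holding this bar
- knob (a joint): clamp knob, rad, 0 (loose, bar across the channel) to 1.45 (screwed fully tight); turning clockwise seen from above tightens and increases it. It begins to bite at about 0.3, is loose below 0.2, and holds well above 1.0. Stays where it is left
- section_a: black plastic fuselage half section 60 mm long (along its x), 46 mm wide, 50 mm high, lying on its flat cut face with the round back up (sides upright to 27 mm, then a half round); flat ends; about 70 g; origin at the centre of its underside. Not in every set
- section_b: black plastic fuselage half section 62 mm long (along its x), 46 mm wide, 50 mm high, lying on its flat cut face with the round back up (sides upright to 27 mm, then a half round); flat ends; about 70 g; origin at the centre of its underside. Not in every set
- section_c: black plastic fuselage half section 64 mm long (along its x), 46 mm wide, 50 mm high, lying on its flat cut face with the round back up (sides upright to 27 mm, then a half round); flat ends; about 70 g; origin at the centre of its underside. Not in every set
- section_d: black plastic fuselage half section 66 mm long (along its x), 46 mm wide, 50 mm high, lying on its flat cut face with the round back up (sides upright to 27 mm, then a half round); flat ends; about 70 g; origin at the centre of its underside. Not in every set
- section_e: black plastic fuselage half section 68 mm long (along its x), 46 mm wide, 50 mm high, lying on its flat cut face with the round back up (sides upright to 27 mm, then a half round); flat ends; about 70 g; origin at the centre of its underside. Not in every set
- section_f: black plastic fuselage half section 70 mm long (along its x), 46 mm wide, 50 mm high, lying on its flat cut face with the round back up (sides upright to 27 mm, then a half round); flat ends; about 70 g; origin at the centre of its underside. Not in every set
- pilot: bystander: tan resin pilot figure 80 mm tall on a 38 mm disc, origin under the disc
- pin_vise: bystander: brass pin vise 96 mm long lying on the desk, origin at the middle under it

How it is judged:
On the way, in this order (a step that is already met when the one before it is completed fails the run):
1. the clamp knob is loosened and the carriage drawn back (value of joint knob below 0.5 rad and value of joint carriage above 0.07 m), for 0.2 s.
2. every section lies in the channel between the plate and the carriage (x of section_a in the frame of jig between -0.006 and 0.006 m and y of section_a in the frame of jig between -0.21 and 0.16 m and z of section_a in the frame of jig between 0.012 and 0.0215 m and angle between the x axis of each of section_a, section_b, section_c, section_d, section_e, section_f and the y axis of jig, either way round below 0.12 rad and angle between each of section_a, section_b, section_c, section_d, section_e, section_f's own z axis and vertical below 0.12 rad and x of section_b in the frame of jig between -0.006 and 0.006 m and y of section_b in the frame of jig between -0.21 and 0.16 m and z of section_b in the frame of jig between 0.012 and 0.0215 m and x of section_c in the frame of jig between -0.006 and 0.006 m and y of section_c in the frame of jig between -0.21 and 0.16 m and z of section_c in the frame of jig between 0.012 and 0.0215 m and x of section_d in the frame of jig between -0.006 and 0.006 m and y of section_d in the frame of jig between -0.21 and 0.16 m and z of section_d in the frame of jig between 0.012 and 0.0215 m and x of section_e in the frame of jig between -0.006 and 0.006 m and y of section_e in the frame of jig between -0.21 and 0.16 m and z of section_e in the frame of jig between 0.012 and 0.0215 m and x of section_f in the frame of jig between -0.006 and 0.006 m and y of section_f in the frame of jig between -0.21 and 0.16 m and z of section_f in the frame of jig between 0.012 and 0.0215 m and y of each of section_a, section_b, section_c, section_d, section_e, section_f in the frame of carriage_face below -0.025 m), for 0.2 s.
At the end, for the whole second after the job is handed in: every section lies flat in the channel (within 6 mm of its middle line, within 0.12 rad of its direction, on its floor) between spring plate and carriage, the plate is held pressed back by 2.5 to 11.5 mm of its 14 mm, the knob is tight (over 0.8 rad), all at rest (all of step 2 and y of plate_face in the frame of jig between -0.2215 and -0.2125 m and value of joint knob above 0.8 rad and linear speed of each of section_a, section_b, section_c, section_d, section_e, section_f below 0.02 m/s); the robot touches nothing.
It fails at once if the pilot figure is disturbed (moved over 25 mm) (distance of pilot from where it was at the start of the episode above 0.025 m).
It fails at once if the pin vise is disturbed (moved over 25 mm) (distance of pin_vise from where it was at the start of the episode above 0.025 m).
Of section_a, section_b, section_c, section_d, section_e, section_f only 3 to 5 are there at a start; the rules pass over those that are not, and their reading is None.
At some moment in a run one of section_a, section_b, section_c, section_d, section_e, section_f may be knocked a few centimetres aside while the robot is not near it.
Once in a run the grip may slacken for a moment while it holds something.
It also fails if it takes over 210 s, if anything falls off the work surface, if the arm or the gripper's body presses on something with over 40 N, if the wrist force passes 120 N, or if a joint passes its speed limit or range.

### The arm

A 6-joint arm with a two-finger parallel gripper is mounted at the origin on the work surface. World frame = base frame: x ahead of the robot, y to its left, z up, the work surface at z = 0. Lengths are in m, angles in rad, forces in N, time in s.
With the tool pointing down it reaches from about 0.275 to 0.875 m from the base axis. Payload 12.5 kg.
Tool frame: the origin (TCP) lies at the very end of the fingers, on their centre line; the grasp point (between the pads) lies 19 mm behind it; z points along the fingers, y is the line along which they close (so a half turn about z gives the same grasp; the last joint's range is limited). The gripper opens to 85 mm and grips with 20 to 120 N. Pads are 22 mm wide; open, the fingers measure 114 mm over their backs; the gripper's body (76 mm by 85 mm) begins 54 mm behind the grasp point. The pads swing forward as they close: fully open they stand 13 mm farther back than shut.
Start: joints at [-1.188, 0.351, 1.652, -0, 1.139, -0.085], TCP at [0.248, -0.491, 0.231] pointing down, gripper open.
Joint ranges: [-2.75, 2.75], [-0.79, 2.1], [0.01, 2.65], [-1.57, 4.71], [0.07, 3.14], [-2.87, 2.87]. Speed limits (rad/s): [2.22, 2.22, 2.79, 3.14, 3.14, 3.14].

### API

Orientations are given as a unit quaternion [w, x, y, z].
In Python, from workcell import * gives the robot as it stands. The module is installed in compiled form; this text tells all that it offers.
- The arm moves only by the shell command python3 -m inch 'ROWS'. ROWS is JSON, a list of rows, each a list of 5 numbers: the shift along the tool's x, y, z in cm, then the turn about the tool's z in degrees, then the finger opening in cm, from 0 to 8.54. A call has exactly 8 rows; each row shifts and turns the commanded pose from where the row before left it, along the tool's axes as they then stand; what a row does not reach is not made up. A row lasts 1/12 s, in which the tool goes at most 41.7 mm and 7.16 degrees, less where a joint would pass 70% of its speed; a pose out of reach is approached as far as the arm can. A call with a gripper value outside its range is refused whole. The fingers move at their own pace and stop on an object; the grip force is fixed at half the most. Time passes only in rows, so rows that do not move let the fingers close, or fill a call up. It gives the time, the measured TCP pose, the force, the opening and the grip force at its end, in the units of the state.
- state(): the state, without advancing time (a new reading comes with each control period).
- capture(name): name is "scene" or "top"; returns a dict with "image" (480x640x3 uint8, red, green, blue), "mtx" (3x3 intrinsics, pixels), "R" (3x3) and "t" (3): a world point X has camera coordinates R X + t. Camera axes: x right, y down, z forward; pixel columns grow to the right and rows downward; lengths in m; the calibration is good to about 2 mm. A picture is of the moment at which its call begins. There is no depth.
- close_job(): hands the job in; it is judged then, once.
The state is a dict: "time_s": time; "q": joint angles; "qd": joint speeds; "tau": joint torques, N m; "position": TCP position; "ee_rot": TCP orientation; "wrist_force": force on the tool from outside, world axes, zero at the start; "wrist_torque": the same for the moment, N m; "width": opening from 0.0 (shut) to 1.0 (fully open); "finger_force": force on a finger pad.
Only numpy, scipy, OpenCV 4.12 (cv2) and the standard library are available. Lean on these libraries where they do the work, as an engineer would, in place of code of your own. Each camera call takes 0.05 s, during which the arm holds its last target. There are 200 camera calls.

## Working session

There is one attempt and no reset: what is moved stays moved. The work goes in short steps, Python scripts to look and compute and a shell command to move; the robot and the scene stay as the last step left them, time stands still between calls to the robot, and variables do not carry over. Pictures are saved under pics/ and viewed, at most 14 in all, crops included, and the job is handed in when it is done.

```bash
mkdir -p pics
python3 - <<'E'
from workcell import *
import cv2
for n in("scene","top"):
    c=capture(n); cv2.imwrite(f"pics/{n}0.png",c["image"][:,:,::-1]); print(n,c["mtx"].tolist(),c["R"].round(4).tolist(),c["t"].round(4).tolist())
s=state(); print(s)
E
```

```text
scene [[566.2123095422957, 0.0, 315.7268743091497], [0.0, 566.2123095422957, 245.08189062283188], [0.0, 0.0, 1.0]] [[0.3734, 0.9276, 0.011], [0.787, -0.3105, -0.5331], [-0.4911, 0.2077, -0.846]] [-0.2198, -0.4098, 1.4316]
top [[493.53077006672225, 0.0, 321.4598377031104], [0.0, 493.53077006672225, 242.661267912096], [0.0, 0.0, 1.0]] [[-0.0022, -1.0, 0.0003], [-0.9809, 0.0021, -0.1945], [0.1945, -0.0008, -0.9809]] [-0.0154, 0.5833, 0.9295]
{'time_s': 0.1, 'q': array([-1.18760723e+00,  3.51185635e-01,  1.65233825e+00, -9.76812131e-06,
        1.13909662e+00, -8.45819205e-02]), 'qd': array([ 0.00117029, -0.00078185, -0.00064597,  0.00100845, -0.00118897,
        0.00100773]), 'tau': array([ 1.72836775e-03, -5.06830323e+01, -2.91874605e+01, -1.88219360e-05,
        2.70260149e-03,  6.02868454e-05]), 'position': array([ 0.24791571, -0.49063438,  0.23081876]), 'ee_rot': array([-5.07548463e-04,  9.72772637e-01,  2.31760940e-01, -8.08317684e-05]), 'wrist_force': array([-0.48095097, -1.02725673,  0.38890704]), 'wrist_torque': array([ 0.00435097,  0.03078187, -0.02101855]), 'finger_force': 0.0, 'width': 1.0033880508844957}
```

View pics/scene0.png

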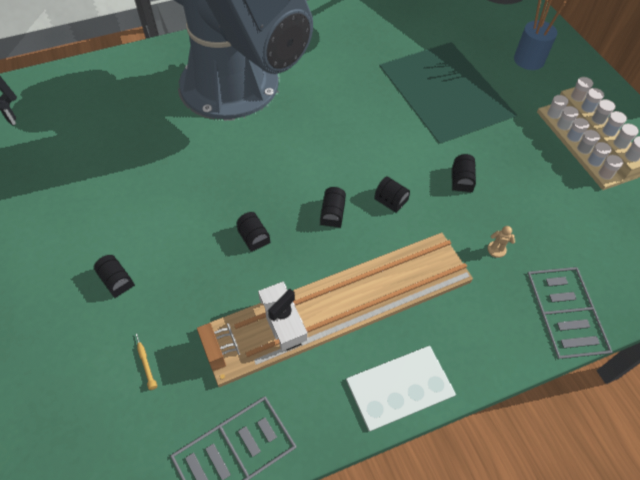

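View pics/top0.png

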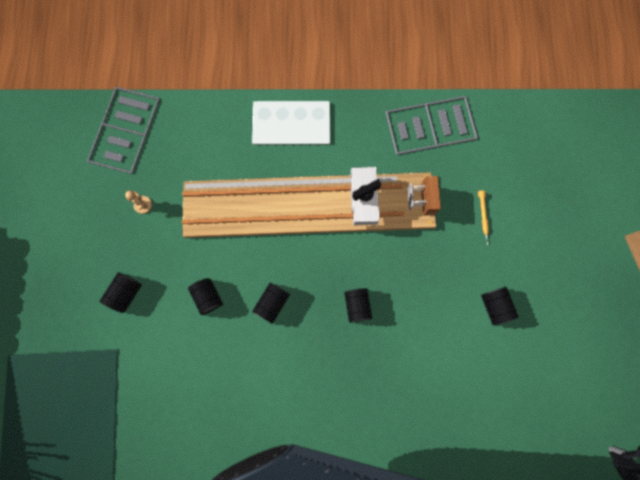

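```bash
cat > h.py <<'E'
from workcell import *
import cv2, numpy as np
from scipy.optimize import minimize
SS=4
def snap(*n): return [capture(k) for k in (n or("scene","top"))]
def proj(c,P):
    p=(np.asarray(P,float)@c["R"].T+c["t"])@c["mtx"].T; return p[:,:2]/p[:,2:]
def unproj(c,uv,z):
    d=c["R"].T@np.linalg.solve(c["mtx"],[uv[0],uv[1],1]); o=-c["R"].T@c["t"]; return o+d*(z-o[2])/d[2]
def world(P,x,y,a,z=0):
    P=np.asarray(P,float); C,S=np.cos(a),np.sin(a)
    return np.c_[x+C*P[:,0]-S*P[:,1],y+S*P[:,0]+C*P[:,1],P[:,2]+z]
def fill(c,P,shape=(480,640)):
    h=cv2.convexHull(((proj(c,P)+.5)*16*1-8).astype(np.float32)).round().astype(np.int32)
    m=np.zeros(shape,np.uint8); cv2.fillConvexPoly(m,h,255,cv2.LINE_AA,4); return m/255.
def section(L):
    t=np.linspace(0,np.pi,15); prof=[(-23,0),(23,0)]+[(23*np.cos(a),27+23*np.sin(a)) for a in t]
    return np.array([[s*L/2,y/1e3,z/1e3] for s in(-1,1) for y,z in prof])
BOX=np.array([[x,y,z] for x in(-.06,.06) for y in(-.265,.265) for z in(0,.018)])
def dark(c):
    im=cv2.GaussianBlur(c["image"],(3,3),0).max(2).astype(float); return np.clip((60-im)/30+.5,0,1)
def fitsec(cs,x,y,a,L=.065,z=0,pl=True):
    ds=[dark(c) for c in cs]
    def cost(p):
        e=0
        for c,d in zip(cs,ds):
            m=fill(c,world(section(p[3]*.1),p[0],p[1],p[2]*.3,z))
            u,v=proj(c,[[x,y,.03]])[0].astype(int); w=np.s_[max(v-45,0):v+45,max(u-45,0):u+45]
            e+=np.abs(m[w]-d[w]).sum()
        return e
    best=None
    for da in(-.5,-.2,.2,.5):
        r=minimize(cost,[x,y,(a+da)/.3,L*10],method="Nelder-Mead",options=dict(initial_simplex=[[x,y,(a+da)/.3,.65],[x+.01,y,(a+da)/.3,.65],[x,y+.01,(a+da)/.3,.65],[x,y,(a+da)/.3+.8,.65],[x,y,(a+da)/.3,.72]],xatol=1e-4,fatol=.1,maxiter=400))
        if best is None or r.fun<best.fun: best=r
    p=best.x; return p[0],p[1],p[2]*.3,p[3]*.1,best.fun
E
cat > m1.py <<'E'
from h import *
cs=snap()
sc,tp=cs
# jig
def wood(c):
    i=cv2.GaussianBlur(c["image"],(3,3),0).astype(float); return np.clip((i[...,0]-i[...,1]*.95)/10+.5,0,1)
ws=[wood(c) for c in cs]
A=unproj(tp,(183,210),.018);B=unproj(tp,(437,203),.018)
x0,y0=((A+B)/2)[:2]; a0=np.arctan2(A[1]-B[1],A[0]-B[0])-np.pi/2
print("init",x0,y0,a0,np.linalg.norm(A-B))
def cost(p,which=(0,1)):
    e=0
    for k in which:
        c=cs[k]; m=fill(c,world(BOX,p[0],p[1],p[2]*.3)); 
        reg=fill(c,world([[sx*.085,y,z] for sx in(-1,1) for y in(-.0,.30) for z in(.0,)],x0,y0,a0))>.5
        e+=np.abs(m-ws[k])[reg].sum()
    return e
for w in((0,1),(0,),(1,)):
    r=minimize(cost,[x0,y0,a0/.3],args=(w,),method="Nelder-Mead",options=dict(initial_simplex=[[x0,y0,a0/.3],[x0+.01,y0,a0/.3],[x0,y0+.01,a0/.3],[x0,y0,a0/.3+.3]],xatol=1e-5,fatol=.1))
    print("jig",w,r.x[0],r.x[1],r.x[2]*.3,r.fun)
for u,v,ang in((121,293,.6),(206,297,-.3),(271,303,.5),(359,305,0),(500,306,-.25)):
    P=unproj(tp,(u,v),.03)
    # long axis direction guess: image up = +x
    for w in (cs,cs[:1],cs[1:]): print("sec",np.round(fitsec(w,P[0],P[1],0-ang),4))
for n,uv in(("pilot",(145,208)),("vise",(485,215))): print(n,unproj(tp,uv,.003).round(3))
im=cv2.resize(tp["image"][160:250,330:450],None,fx=6,fy=6,interpolation=cv2.INTER_CUBIC); cv2.imwrite("pics/j.png",im[:,:,::-1])
E
python3 m1.py
```

```text
init 0.6689276719406727 0.006906786877915794 0.026401557301406475 0.5364154300712854
jig (0, 1) 0.6751120920315055 0.01090099047859141 0.031078299433122566 513.7115686274508
jig (0,) 0.673025568454026 0.010578447792845933 0.029033126905597416 296.5841176470588
jig (1,) 0.6757859006141413 0.011180258188307663 0.03428692500674731 196.98666666666662
sec [ 4.887000e-01  3.911000e-01 -5.141000e-01  6.120000e-02  3.076353e+02]
sec [ 4.896000e-01  3.918000e-01 -5.620000e-01  5.890000e-02  1.428784e+02]
sec [ 4.891000e-01  3.906000e-01 -5.068000e-01  6.380000e-02  1.321216e+02]
sec [4.809000e-01 2.184000e-01 5.014000e-01 5.340000e-02 2.519118e+02]
sec [4.825000e-01 2.178000e-01 4.778000e-01 5.120000e-02 1.259784e+02]
sec [4.79900e-01 2.17700e-01 4.77000e-01 5.59000e-02 9.47765e+01]
sec [ 4.674000e-01  8.460000e-02 -4.954000e-01  6.320000e-02  3.795098e+02]
sec [ 4.692000e-01  8.580000e-02 -4.900000e-01  6.070000e-02  1.928039e+02]
sec [ 4.669000e-01  8.420000e-02 -5.370000e-01  6.490000e-02  1.659529e+02]
sec [ 4.621000e-01 -9.190000e-02  1.339000e-01  5.570000e-02  3.219549e+02]
sec [ 4.63600e-01 -9.06000e-02  1.11600e-01  5.27000e-02  1.51802e+02]
sec [ 4.613000e-01 -9.280000e-02  1.376000e-01  5.710000e-02  1.201294e+02]
sec [ 4.604000e-01 -3.790000e-01  2.934000e-01  6.030000e-02  3.542255e+02]
sec [ 4.624000e-01 -3.772000e-01  2.728000e-01  5.640000e-02  1.834137e+02]
sec [ 4.599000e-01 -3.801000e-01  3.044000e-01  6.090000e-02  1.087255e+02]
pilot [0.67  0.361 0.003]
vise [ 0.653 -0.366  0.003]
```

View pics/j.png

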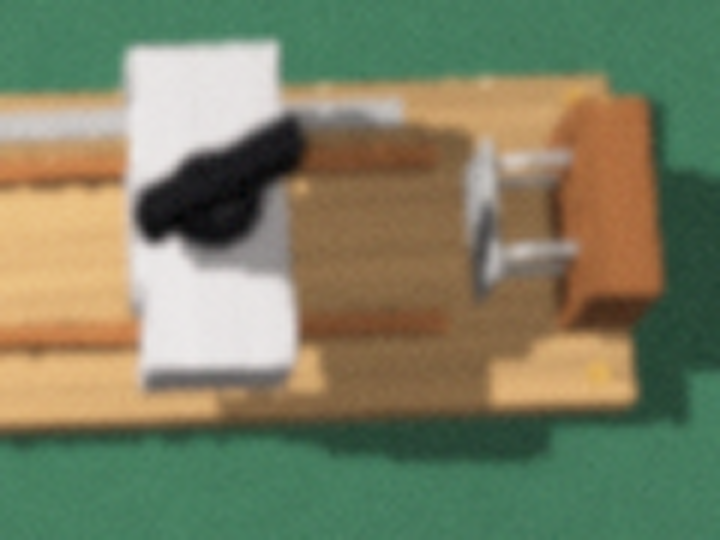

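```bash
cat > m2.py <<'E'
from h import *
cs=snap(); sc,tp=cs
J=(.6748,.0109,.0315)
for c,n,w in((sc,"s",(195,230,280,155)),(tp,"t",(175,160,270,85))):
    s=8 if 0 else 3
    big=cv2.resize(c["image"],None,fx=s,fy=s,interpolation=cv2.INTER_CUBIC)
    def line(P,col):
        p=proj(c,world(P,*J)); p=((p+.5)*s*16).astype(int); cv2.polylines(big,[p.reshape(-1,1,2)],False,col,1,cv2.LINE_AA,4)
    line([(-.06,-.265,.018),(.06,-.265,.018),(.06,.265,.018),(-.06,.265,.018),(-.06,-.265,.018)],(255,0,0))
    for x in(-.026,.026): line([(x,-.2,.026),(x,.265,.026)],(0,0,255))
    line([(0,-.21,.018),(0,-.21,.058)],(255,0,255)); line([(-.024,-.21,.058),(.024,-.21,.058)],(255,0,255))
    x,y,W,H=w; cv2.imwrite(f"pics/o{n}.png",cv2.resize(big[y*s:(y+H)*s,x*s:(x+W)*s],(780,int(780*H/W)))[:,:,::-1])
im=cv2.resize(sc["image"][275:360,240:320],None,fx=7,fy=7,interpolation=cv2.INTER_CUBIC); cv2.imwrite("pics/k.png",im[:,:,::-1])
R=lambda u,v:np.round(unproj(tp,(330+u/6-.42,160+v/6-.42),.074),4)
for q in((279,42),(297,368),(127,48),(145,375)):
    P=R(*q); a=J[2]; d=P[:2]-J[:2]; print(q,P,"jig",(d@[np.cos(a),np.sin(a)]).round(4),(d@[-np.sin(a),np.cos(a)]).round(4))
E
python3 m2.py; cd pics; python3 -c "
import cv2,numpy as np
a,b=cv2.imread('os.png'),cv2.imread('ot.png');c=np.vstack([a,b]);print(c.shape);cv2.imwrite('ob.png',cv2.resize(c,None,fx=600/c.shape[0],fy=600/c.shape[0]))"
```

```text
(279, 42) [ 0.7369 -0.1277  0.074 ] jig 0.0577 -0.1405
(297, 368) [ 0.6236 -0.131   0.074 ] jig -0.0556 -0.1402
(127, 48) [ 0.7349 -0.0763  0.074 ] jig 0.0573 -0.089
(145, 375) [ 0.6214 -0.0807  0.074 ] jig -0.0563 -0.0899
(676, 780, 3)
```

View pics/ob.png

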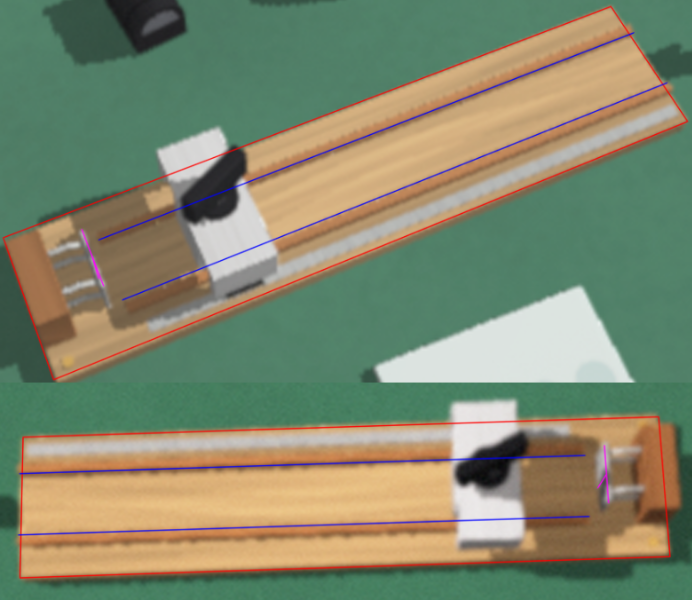

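View pics/k.png

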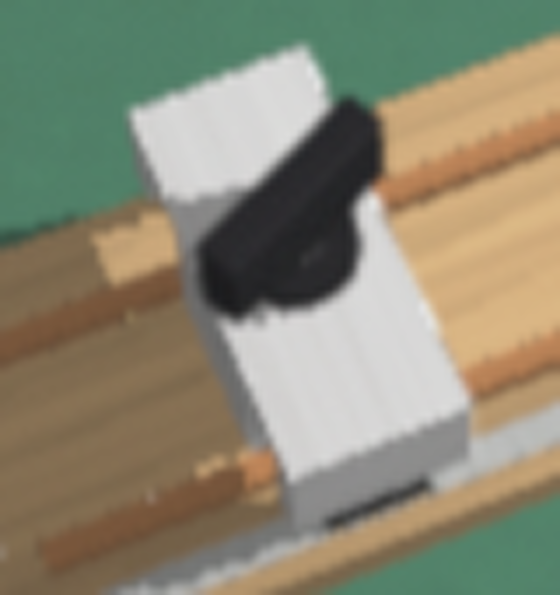

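```bash
cat >> h.py <<'E'
J=np.array([.675,.011,.032])
def jw(x,y): return J[:2]+np.array([[np.cos(J[2]),-np.sin(J[2])],[np.sin(J[2]),np.cos(J[2])]])@[x,y]
def wj(p): return np.array([[np.cos(J[2]),np.sin(J[2])],[-np.sin(J[2]),np.cos(J[2])]])@(np.array(p[:2])-J[:2])
def pose():
    s=state(); q=s["ee_rot"]; return s["position"],2*np.arctan2(q[2],q[1]),s
def go(x,y,z,yaw=None):
    "shift in tool axes (cm) at present yaw, then turn about tool z (deg)"
    p,f,s=pose(); d=np.array([x,y,z])-p; X=[np.cos(f),np.sin(f)]; Y=[np.sin(f),-np.cos(f)]
    t=None if yaw is None else -np.degrees((yaw-f+np.pi/2)%np.pi-np.pi/2)
    print("pos",p.round(4),"yaw",round(np.degrees(f),2),"F",s["wrist_force"].round(1),"w",round(s["width"],3),"q6",round(s["q"][5],2),"t",round(s["time_s"],1))
    print(" shift cm",(d[:2]@X*100).round(2),(d[:2]@Y*100).round(2),(-d[2]*100).round(2),"turn",None if t is None else round(t,1))
E
python3 - <<'E'
from h import *
sc,tp=snap()
A,B=[c["mtx"]@np.c_[c["R"],c["t"]] for c in(sc,tp)]
for a,b in(((290,185),(222,172)),((362,110),(290,125)),((222,250),(152,205))):
    u=(240+a[0]/7-.43,275+a[1]/7-.43); v=(330+b[0]/6-.42,160+b[1]/6-.42)
    X=cv2.triangulatePoints(A,B,np.array(u,float),np.array(v,float))[:,0]; X=X[:3]/X[3]; print(X.round(4),wj(X).round(4))
k=jw(0,-.115); print(k); 
for z in(.105,.115,.125,.135): print(z,(proj(tp,[[*k,z]])-[329.58,159.58])*6,(proj(sc,[[*k,z]])-[239.57,274.57])*7)
go(*k,.25,J[2]+np.pi/2-1.07)
E
```

```text
[ 0.6793 -0.1033  0.1123] [ 0.0006 -0.1144]
[ 0.6856 -0.1012  0.1608] [ 0.0071 -0.1125]
[ 0.6753 -0.1046  0.0733] [-0.0034 -0.1156]
[ 0.67867937 -0.10394113]
0.105 [[220.22812959 180.08519015]] [[286.02777563 197.25769826]]
0.115 [[223.01918326 170.72325346]] [[284.33904046 179.17209925]]
0.125 [[225.86854804 161.16572582]] [[282.62087763 160.77134317]]
0.135 [[228.77807057 151.40641305]] [[280.87251117 142.0471198 ]]
pos [ 0.248  -0.4908  0.2312] yaw 26.8 F [ 0.5  0.1 -0.2] w 1.001 q6 -0.08 t 0.4
 shift cm 55.89 -15.11 -1.88 turn -3.7
```

```bash
python3 -m inch '[[3.5,-0.95,0.2,0,8.5],[3.5,-0.95,0.2,0,8.5],[3.5,-0.95,0.2,0,8.5],[3.5,-0.95,0.2,0,8.5],[3.5,-0.95,0.2,0,8.5],[3.5,-0.95,0.2,0,8.5],[3.5,-0.95,0.2,0,8.5],[3.5,-0.95,0.2,0,8.5]]'
python3 -m inch '[[3.5,-0.95,0.2,0,8.5],[3.5,-0.95,0.2,0,8.5],[3.5,-0.95,0.2,0,8.5],[3.5,-0.95,0.2,0,8.5],[3.5,-0.95,0.2,0,8.5],[3.5,-0.95,0.2,0,8.5],[3.5,-0.95,0.2,0,8.5],[3.5,-0.95,0.2,0,8.5]]'
python3 -m inch '[[0,0,0,-7,8.5],[0,0,0,-7,8.5],[0,0,0,-7,8.5],[0,0,0,-7,8.5],[0,0,0,-7,8.5],[0,0,0,-7,8.5],[0,0,0,-7,4],[0,0,0,0,4]]'
python3 -m inch '[[0,0,0,-7,4],[0,0,0,-7,4],[0,0,0,-7,4],[0,0,0,-7,4],[0,0,0,-7,4],[0,0,0,-7,4],[0,0,0,-2.7,4],[0,0,0,0,4]]'
python3 -c "
from h import *
go(*jw(.0005,-.115),.087,J[2]+np.pi-1.07)"
```

```text
time_s: 1.07
position: [0.4648, -0.2954, 0.2153]
ee_rot: [0.0, 0.973, 0.232, 0.0]
wrist_force: [0.1, -1.5, 0.1]
width: 0.995
finger_force: 0.0
time_s: 1.73
position: [0.6804, -0.1012, 0.1991]
ee_rot: [-0.0, 0.973, 0.232, -0.0]
wrist_force: [-0.1, -1.3, 0.4]
width: 0.995
finger_force: 0.0
time_s: 2.4
position: [0.6793, -0.1027, 0.1991]
ee_rot: [-0.0, 0.787, 0.617, -0.0]
wrist_force: [1.3, 0.5, -0.2]
width: 0.743
finger_force: 0.0
time_s: 3.07
position: [0.6793, -0.1027, 0.1992]
ee_rot: [-0.0, 0.497, 0.868, -0.0]
wrist_force: [-0.1, -0.1, 0.5]
width: 0.465
finger_force: 0.0
pos [ 0.6793 -0.1027  0.1992] yaw 120.4 F [-0.1 -0.1  0.5] w 0.465 q6 -0.75 t 3.1
 shift cm -0.1 -0.07 11.22 turn -0.1
```

Descend, close, check.

```bash
python3 -m inch '[[-0.1,-0.07,2,0,4],[0,0,2,0,4],[0,0,2,0,4],[0,0,2,0,4],[0,0,1.5,0,4],[0,0,1,0,4],[0,0,0.7,0,4],[0,0,0,0,4]]'
python3 -m inch '[[0,0,0,0,0.5],[0,0,0,0,0.5],[0,0,0,0,0.5],[0,0,0,0,0.5],[0,0,0,0,0.5],[0,0,0,0,0.5],[0,0,0,0,0.5],[0,0,0,0,0.5]]'
```

```text
time_s: 3.73
position: [0.6787, -0.1038, 0.0861]
ee_rot: [-0.001, 0.497, 0.868, -0.0]
wrist_force: [0.7, 0.4, -1.0]
width: 0.469
finger_force: 0.0
time_s: 4.4
position: [0.6797, -0.1041, 0.0886]
ee_rot: [0.001, 0.496, 0.868, 0.0]
wrist_force: [-2.0, -0.4, 6.0]
width: 0.153
finger_force: 60.3
```

```bash
python3 -m inch '[[0,0,-0.2,0,0.5],[0,0,0,-6,0.5],[0,0,0,-6,0.5],[0,0,0,-6,0.5],[0,0,0,-6,0.5],[0,0,0,-6,0.5],[0,0,0,-6,0.5],[0,0,0,0,0.5]]'
python3 -m inch '[[0,0,0,-6,0.5],[0,0,0,-6,0.5],[0,0,0,-4,0.5],[0,0,0,-3,0.5],[0,0,0,-3,0.5],[0,0,0,-2,0.5],[0,0,0,0,0.5],[0,0,0,0,0.5]]'
python3 - <<'E'
from h import *
p,f,s=pose(); print(np.degrees(f),wj(p),s["wrist_torque"],s["wrist_force"],s["width"])
go(*jw(0,.18),p[2])
E
```

```text
time_s: 5.07
position: [0.6794, -0.104, 0.0887]
ee_rot: [0.0, 0.201, 0.98, -0.0]
wrist_force: [5.5, -1.0, -8.8]
width: 0.152
finger_force: 60.4
time_s: 5.73
position: [0.6794, -0.1038, 0.0887]
ee_rot: [0.0, -0.003, 1.0, 0.0]
wrist_force: [4.9, -1.2, -9.3]
width: 0.155
finger_force: 60.3
180.2960212271464 [ 0.00071653 -0.11492768] [-0.26567199 -0.90145605  0.0823305 ] [ 4.93969994 -1.23818355 -9.26007698] 0.15484508071958467
pos [ 0.6794 -0.1038  0.0887] yaw 180.3 F [ 4.9 -1.2 -9.3] w 0.155 q6 -1.8 t 5.7
 shift cm 0.86 29.48 -0.0 turn None
```

```bash
python3 -m inch '[[0,1,0.1,0,0.5],[0.08,2.5,0,0,0.5],[0.08,2.5,0,0,0.5],[0.08,2.5,0,0,0.5],[0.08,2.5,0,0,0.5],[0.08,2.5,0,0,0.5],[0.08,2.5,0,0,0.5],[0.08,2.5,0,0,0.5]]'
python3 -m inch '[[0.08,2.5,0,0,0.5],[0.08,2.5,0,0,0.5],[0.08,2.5,0,0,0.5],[0.06,1.5,0,0,0.5],[0.06,1,0,0,0.5],[0,0,0,0,0.5],[0,0,0,0,0.5],[0,0,0,0,0.5]]'
python3 - <<'E'
from h import *
p,f,s=pose(); print(np.degrees(f),wj(p),s["wrist_force"],s["width"])
go(*jw(0,.18),p[2])
E
```

```text
time_s: 6.4
position: [0.6725, 0.0822, 0.0886]
ee_rot: [0.001, -0.003, 1.0, -0.0]
wrist_force: [6.9, -3.5, -4.1]
width: 0.153
finger_force: 61.0
time_s: 7.07
position: [0.6688, 0.1818, 0.0887]
ee_rot: [0.002, -0.003, 1.0, 0.0]
wrist_force: [10.0, 1.1, -6.7]
width: 0.145
finger_force: 60.7
180.32911882680517 [-0.00076994  0.17093318] [ 9.98817222  1.0745246  -6.65677898] 0.14516846188638088
pos [0.6688 0.1818 0.0887] yaw 180.33 F [10.   1.1 -6.7] w 0.145 q6 -1.38 t 7.1
 shift cm -0.05 0.91 -0.0 turn None
```

```bash
sed -i 's/J=np.array.*/J=np.array([.675,.011,.029])/' h.py
python3 -m inch '[[-0.1,0.4,0,0,0.5],[0,0.4,0,0,0.5],[0,0,0,0,0.5],[0,0,0,0,4],[0,0,0,0,4],[0,0,0,0,4],[0,0,-1,0,4],[0,0,-3,0,4]]'
python3 -m inch '[[0,0,-3,0,5.5],[0,0,-3,0,5.5],[0,0,-2,0,5.5],[0,0,0,7,5.5],[0,0,0,7,5.5],[0,0,0,7,5.5],[0,0,0,7,5.5],[0,0,0,0,5.5]]'
cat > m3.py <<'E'
from h import *
import sys
cs=snap(); sc,tp=cs
cv2.imwrite("pics/now.png",np.hstack([sc["image"][100:400,60:520],tp["image"][140:340,80:540].repeat(1,0)[:, :][:200] if 0 else np.pad(tp["image"][140:340,80:540],((0,100),(0,0),(0,0)))])[:,:,::-1])
n,l,st,ce=cv2.connectedComponentsWithStats((dark(tp)>.5).astype(np.uint8)); g=[]
for i in range(1,n):
    u,v=ce[i]
    if 300<st[i,4]<2000 and 140<v<345: g.append(unproj(tp,(u,v),.03))
for P in g:
    r=[np.round(fitsec(w,P[0],P[1],0),4) for w in(cs,cs[:1],cs[1:])]
    print(r[0].tolist(), "sc-tp", (r[1]-r[2])[:3].round(3).tolist())
E
python3 m3.py; python3 -c "
from h import *
go(0.4613,-.0925,.15,.13+np.pi)"
```

```text
time_s: 7.73
position: [0.6662, 0.1884, 0.125]
ee_rot: [-0.004, -0.004, 1.0, -0.001]
wrist_force: [0.1, 0.9, -0.2]
width: 0.466
finger_force: 0.0
time_s: 8.4
position: [0.6684, 0.1889, 0.2092]
ee_rot: [0.0, 0.241, 0.971, 0.0]
wrist_force: [0.3, 0.6, -0.2]
width: 0.643
finger_force: 0.0
[0.4677, 0.0848, -0.4766, 0.0614, 462.451] sc-tp [0.002, 0.002, 0.058]
[0.4613, -0.3774, 0.3437, 0.0597, 265.5098] sc-tp [0.002, 0.001, -0.1]
[0.4629, -0.0904, 0.1168, 0.0524, 283.9196] sc-tp [0.003, 0.001, -0.011]
pos [0.6684 0.189  0.2089] yaw 152.74 F [ 0.3  0.3 -0.8] w 0.646 q6 -0.89 t 8.5
 shift cm 5.52 -34.51 5.89 turn -34.7
```

```bash
python3 -m inch '[[0,0,0,7,8.5],[0,0,0,7,8.5],[0,0,0,7,8.5],[0,0,0,7,8.5],[0,0,0,7,8.5],[0,0,0,7,8.5],[0,0,0,7,8.5],[0,0,0,7,8.5]]'
python3 -c "
from h import *
go(0.4605,-.379,.14,.305)"
```

```text
time_s: 9.17
position: [0.6684, 0.189, 0.2086]
ee_rot: [0.0, 0.666, 0.746, 0.0]
wrist_force: [0.1, 0.3, 0.0]
width: 0.991
finger_force: 0.0
pos [0.6684 0.189  0.2086] yaw 96.41 F [0.1 0.3 0. ] w 0.991 q6 0.1 t 9.2
 shift cm -54.12 -27.0 6.86 turn 78.9
```

```bash
python3 -m inch '[[-3.38,-1.69,0,0,8.5],[-3.38,-1.69,0,0,8.5],[-3.38,-1.69,0,0,8.5],[-3.38,-1.69,0,0,8.5],[-3.38,-1.69,0,0,8.5],[-3.38,-1.69,0,0,8.5],[-3.38,-1.69,0,0,8.5],[-3.38,-1.69,0,0,8.5]]'
python3 -m inch '[[-3.38,-1.69,0.8,0,8.5],[-3.38,-1.69,0.8,0,8.5],[-3.38,-1.69,0.8,0,8.5],[-3.38,-1.69,0.8,0,8.5],[-3.38,-1.69,0.8,0,8.5],[-3.38,-1.69,0.8,0,8.5],[-3.38,-1.69,0.8,0,8.5],[-3.38,-1.69,0.8,0,8.5]]'
python3 -m inch '[[0,0,0,7,8.5],[0,0,0,7,8.5],[0,0,0,7,8.5],[0,0,0,7,8.5],[0,0,0,7,8.5],[0,0,0,7,8.5],[0,0,0,7,8.5],[0,0,0,7,8.5]]'
python3 -m inch '[[0,0,0,7,8.5],[0,0,0,7,8.5],[0,0,0,7,8.5],[0,0,0,2,8.5],[0,0,0,0,8.5],[0,0,0,0,8.5],[0,0,0,0,8.5],[0,0,0,0,8.5]]'
python3 -c "
from h import *
go(0.4605,-.379,.008,.305)"
```

```text
time_s: 9.83
position: [0.5639, -0.0965, 0.2088]
ee_rot: [0.0, 0.664, 0.748, 0.0]
wrist_force: [0.4, -1.0, 0.3]
width: 0.994
finger_force: 0.0
time_s: 10.5
position: [0.4601, -0.3807, 0.1444]
ee_rot: [0.0, 0.664, 0.748, 0.0]
wrist_force: [0.7, -0.0, 0.5]
width: 0.998
finger_force: 0.0
time_s: 11.17
position: [0.4611, -0.379, 0.1447]
ee_rot: [0.0, 0.938, 0.345, 0.0]
wrist_force: [-0.2, 0.2, -0.4]
width: 0.993
finger_force: 0.0
time_s: 11.83
position: [0.461, -0.379, 0.1444]
ee_rot: [0.0, 0.988, 0.153, 0.0]
wrist_force: [0.7, 0.3, 0.6]
width: 0.998
finger_force: 0.0
pos [ 0.461  -0.379   0.1444] yaw 17.63 F [0.7 0.3 0.6] w 0.998 q6 0.5 t 11.8
 shift cm -0.05 -0.01 13.64 turn 0.2
```

```bash
python3 -m inch '[[0,0,2.6,0,8.5],[0,0,2.6,0,8.5],[0,0,2.6,0,8.5],[0,0,2.6,0,8.5],[0,0,1.6,0,8.5],[0,0,1,0,8.5],[0,0,0.6,0,8.5],[0,0,0,0,3]]'
python3 -m inch '[[0,0,0,0,3],[0,0,0,0,3],[0,0,0,0,3],[0,0,0,0,3],[0,0,0,0,3],[0,0,0,0,3],[0,0,-1,0,3],[0,0,-2,0,3]]'
python3 -m inch '[[0,0,-3,0,3],[0,0,-3,0,3],[0,0,-2,-7,3],[0,0,0,-7,3],[0,0,0,-7,3],[0,0,0,-7,3],[0,0,0,-7,3],[0,0,0,-7,3]]'
python3 -m inch '[[0,0,0,-7,3],[0,0,0,-7,3],[0,0,0,-7,3],[0,0,0,-7,3],[0,0,0,-4,3],[0,0,0,0,3],[0,0,0,0,3],[0,0,0,0,3]]'
python3 -c "
from h import *
go(*jw(0,-.168),.10,J[2]+np.pi/2)
go(*jw(0,-.168),.028,J[2]+np.pi/2)"
```

```text
time_s: 12.5
position: [0.4609, -0.3788, 0.0077]
ee_rot: [-0.0, 0.988, 0.152, -0.0]
wrist_force: [-0.1, 0.0, -0.3]
width: 0.877
finger_force: 0.0
time_s: 13.17
position: [0.4602, -0.3781, 0.0377]
ee_rot: [-0.001, 0.988, 0.152, -0.001]
wrist_force: [0.2, -0.0, -0.4]
width: 0.523
finger_force: 61.7
time_s: 13.83
position: [0.4611, -0.379, 0.1194]
ee_rot: [0.0, 0.867, 0.499, 0.0]
wrist_force: [-0.9, -0.5, -1.6]
width: 0.523
finger_force: 61.7
time_s: 14.5
position: [0.4611, -0.379, 0.1188]
ee_rot: [0.0, 0.699, 0.715, 0.0]
wrist_force: [0.1, 0.3, -0.6]
width: 0.525
finger_force: 67.7
pos [ 0.4611 -0.379   0.1188] yaw 91.35 F [ 0.1  0.3 -0.6] w 0.525 q6 -0.79 t 14.5
 shift cm 21.68 22.4 1.88 turn -0.3
pos [ 0.4611 -0.379   0.1188] yaw 91.35 F [ 0.1  0.3 -0.6] w 0.525 q6 -0.79 t 14.5
 shift cm 21.68 22.4 9.08 turn -0.3
```

```bash
python3 -m inch '[[2.69,2.8,0,0,3],[2.69,2.8,0,0,3],[2.69,2.8,0,0,3],[2.69,2.8,0,0,3],[2.69,2.8,0,0,3],[2.69,2.8,0,0,3],[2.69,2.8,0,0,3],[2.69,2.8,0,0,3]]'
python3 -m inch '[[0,0,1,-0.3,3],[0,0,0,0,3],[0,0,0,0,3],[0,0,0,0,3],[0,0,0,0,3],[0,0,0,0,3],[0,0,0,0,3],[0,0,0,0,3]]'
cat > chk.py <<'E'
from h import *
import sys
y=float(sys.argv[1]); go(*jw(0,y),.0275,J[2]+np.pi/2)
c=capture("top"); s=state()
u,v=proj(c,[[*s["position"][:2],.03]])[0].astype(int)
im=cv2.resize(c["image"][max(v-60,0):v+60,u-75:u+75],None,fx=4,fy=4,interpolation=cv2.INTER_CUBIC); cv2.imwrite(f"pics/c{sys.argv[2]}.png",im[:,:,::-1])
E
python3 chk.py -.17 1
```

```text
time_s: 15.17
position: [0.6804, -0.1563, 0.1186]
ee_rot: [0.0, 0.699, 0.716, 0.0]
wrist_force: [0.9, -0.6, 0.2]
width: 0.523
finger_force: 67.9
time_s: 15.83
position: [0.6792, -0.1584, 0.1086]
ee_rot: [0.0, 0.696, 0.718, 0.0]
wrist_force: [0.6, 0.1, -0.7]
width: 0.527
finger_force: 68.0
pos [ 0.6792 -0.1584  0.1086] yaw 91.76 F [ 0.6  0.1 -0.7] w 0.527 q6 -0.33 t 15.8
 shift cm -0.05 0.07 8.11 turn 0.1
```

View pics/c1.png

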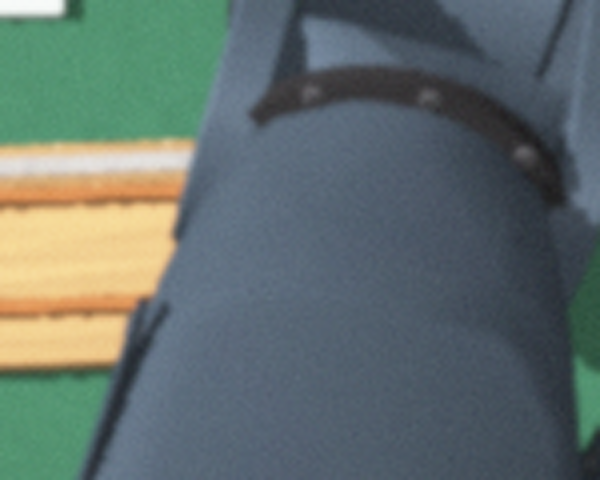

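```bash
python3 -m inch '[[-0.05,0.1,2,0,3],[0,0,2,0,3],[0,0,1.5,0,3],[0,0,1,0,3],[0,0,0.8,0,3],[0,0,0.5,0,3],[0,0,0,0,3],[0,0,0,0,3]]'
```

```text
time_s: 16.55
position: [0.6807, -0.1585, 0.0307]
ee_rot: [0.0, 0.696, 0.718, 0.0]
wrist_force: [-0.4, -0.5, 0.4]
width: 0.524
finger_force: 68.0
```

```bash
python3 -m inch '[[0,0,0.15,0,3],[0,0,0.15,0,3],[0,0,0,0,3],[0,0,0,0,3],[0,0,0,0,7],[0,0,0,0,7],[0,0,0,0,7],[0,0,0,0,7]]'
python3 -m inch '[[0,0,-1,0,7],[0,0,-2,0,7],[0,0,-3,0,8.5],[0,0,-3,0,8.5],[0,0,0,0,8.5],[0,0,0,0,8.5],[0,0,0,0,8.5],[0,0,0,0,8.5]]'
python3 -c "
from h import *
go(0.462,-.0918,.12,.13)"
```

```text
time_s: 17.22
position: [0.6803, -0.1584, 0.0273]
ee_rot: [-0.0, 0.696, 0.718, -0.0]
wrist_force: [-0.7, -0.4, -0.2]
width: 0.816
finger_force: 0.0
time_s: 17.88
position: [0.6797, -0.1582, 0.1163]
ee_rot: [-0.001, 0.696, 0.718, -0.0]
wrist_force: [-0.0, 0.3, 0.3]
width: 0.995
finger_force: 0.0
pos [ 0.6797 -0.1582  0.1163] yaw 91.8 F [-0.   0.3  0.3] w 0.995 q6 -0.33 t 17.9
 shift cm 7.32 -21.55 -0.37 turn 84.4
```

```bash
python3 m3.py
```

```text
[0.7233, -0.2905, 1.7669, -0.0, 627.8373] sc-tp [0.117, -0.006, -0.309]
[0.5304, -0.3006, 1.6769, 0.0, 504.1902] sc-tp [0.071, -0.038, 0.824]
[0.4892, 0.3917, -0.5579, 0.0605, 273.3706] sc-tp [0.001, 0.001, -0.09]
```

View pics/now.png

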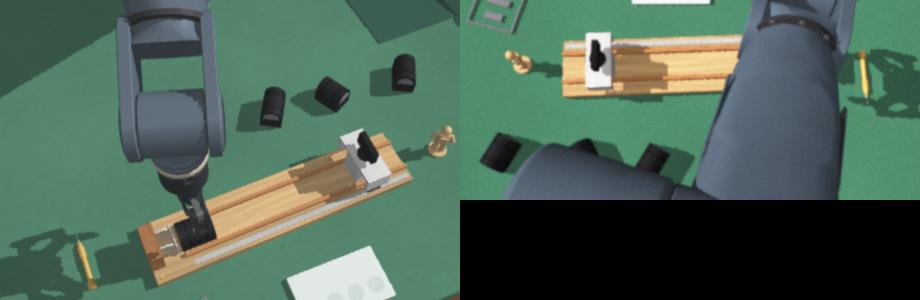

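```bash
cat > f.py <<'E'
from h import *
import sys
c=capture("scene")
G=dict(s1=(.489,.391,-.52),s2=(.481,.218,.49),s3=(.4677,.0845,-.5),s4=(.462,-.092,.13))
for k in sys.argv[1:]:
    r=fitsec([c],*G[k]); x,y=r[0]-.0015,r[1]-.0008; print(k,np.round(r,4)); go(x,y,.12,r[2])
E
python3 f.py s3 s2 s1
```

```text
s3 [ 4.690000e-01  8.580000e-02 -4.809000e-01  6.030000e-02  2.184784e+02]
pos [ 0.6799 -0.1583  0.1163] yaw 91.8 F [-0.1  0.4  0.4] w 0.995 q6 -0.33 t 18.0
 shift cm 24.98 -20.46 -0.37 turn -60.6
s2 [4.821000e-01 2.179000e-01 4.689000e-01 5.040000e-02 1.475863e+02]
pos [ 0.6799 -0.1583  0.1163] yaw 91.8 F [-0.1  0.4  0.4] w 0.995 q6 -0.33 t 18.0
 shift cm 38.14 -18.74 -0.37 turn 64.9
s1 [ 4.895000e-01  3.920000e-01 -5.647000e-01  5.820000e-02  1.613471e+02]
pos [ 0.6799 -0.1583  0.1163] yaw 91.8 F [-0.1  0.4  0.4] w 0.995 q6 -0.33 t 18.0
 shift cm 55.52 -17.45 -0.37 turn -55.8
```

```bash
python3 -m inch '[[3.12,-2.56,0,0,8.5],[3.12,-2.56,0,0,8.5],[3.12,-2.56,0,0,8.5],[3.12,-2.56,0,0,8.5],[3.12,-2.56,0,0,8.5],[3.12,-2.56,0,0,8.5],[3.12,-2.56,0,0,8.5],[3.12,-2.56,0,0,8.5]]'
python3 -m inch '[[0,0,0,-7,8.5],[0,0,0,-7,8.5],[0,0,0,-7,8.5],[0,0,0,-7,8.5],[0,0,0,-7,8.5],[0,0,0,-7,8.5],[0,0,0,-7,8.5],[0,0,0,-7,8.5]]'
python3 -m inch '[[0,0,0,-4,8.5],[0,0,0,0,8.5],[0,0,0,0,8.5],[0,0,0,0,8.5],[0,0,0,0,8.5],[0,0,0,0,8.5],[0,0,0,0,8.5],[0,0,0,0,8.5]]'
python3 -c "
from h import *
go(0.4675,.0848,.008,-.495)"
```

```text
time_s: 18.7
position: [0.4661, 0.0857, 0.1171]
ee_rot: [-0.0, 0.696, 0.718, -0.0]
wrist_force: [1.8, 0.5, -0.8]
width: 0.995
finger_force: 0.0
time_s: 19.37
position: [0.4676, 0.0846, 0.117]
ee_rot: [-0.0, 0.274, 0.962, -0.0]
wrist_force: [0.3, -0.7, 0.3]
width: 0.996
finger_force: 0.0
time_s: 20.03
position: [0.4678, 0.0846, 0.1173]
ee_rot: [0.0, 0.244, 0.97, 0.0]
wrist_force: [-1.2, -0.6, -0.2]
width: 0.997
finger_force: 0.0
pos [0.4678 0.0846 0.1173] yaw 151.78 F [-1.2 -0.6 -0.2] w 0.997 q6 -1.0 t 20.0
 shift cm 0.03 0.0 10.93 turn 0.1
```

```bash
python3 -m inch '[[0,0,2.4,0,8.5],[0,0,2.4,0,8.5],[0,0,2.4,0,8.5],[0,0,1.8,0,8.5],[0,0,1.2,0,8.5],[0,0,0.7,0,8.5],[0,0,0,0,8.5],[0,0,0,0,3]]'
python3 -m inch '[[0,0,0,0,3],[0,0,0,0,3],[0,0,0,0,3],[0,0,0,0,3],[0,0,0,0,3],[0,0,0,0,3],[0,0,-1,0,3],[0,0,-2,0,3]]'
python3 -m inch '[[0,0,-3,0,3],[0,0,-3,0,3],[0,0,-1,7,3],[0,0,0,7,3],[0,0,0,7,3],[0,0,0,7,3],[0,0,0,7,3],[0,0,0,7,3]]'
python3 -m inch '[[0,0,0,7,3],[0,0,0,7,3],[0,0,0,4,3],[0,0,0,0,3],[0,0,0,0,3],[0,0,0,0,3],[0,0,0,0,3],[0,0,0,0,3]]'
python3 -c "
from h import *
go(*jw(0,-.094),.0275,J[2]+np.pi/2)"
```

```text
time_s: 20.7
position: [0.4679, 0.0846, 0.0085]
ee_rot: [-0.0, 0.244, 0.97, -0.0]
wrist_force: [-0.2, 0.3, 0.2]
width: 0.875
finger_force: 0.0
time_s: 21.37
position: [0.4668, 0.0845, 0.0381]
ee_rot: [-0.001, 0.244, 0.97, -0.0]
wrist_force: [-0.8, -0.7, -0.8]
width: 0.525
finger_force: 61.4
time_s: 22.03
position: [0.4678, 0.0846, 0.1092]
ee_rot: [0.0, 0.577, 0.816, 0.0]
wrist_force: [-0.5, -0.1, -1.3]
width: 0.529
finger_force: 61.2
time_s: 22.7
position: [0.4678, 0.0846, 0.1084]
ee_rot: [0.0, 0.695, 0.719, 0.0]
wrist_force: [-0.8, -0.8, -1.5]
width: 0.523
finger_force: 61.2
pos [0.4678 0.0846 0.1084] yaw 91.87 F [-0.8 -0.8 -1.5] w 0.523 q6 0.05 t 22.7
 shift cm -17.43 20.44 8.09 turn 0.2
```

```bash
python3 -m inch '[[-2.49,2.92,0,0,3],[-2.49,2.92,0,0,3],[-2.49,2.92,0,0,3],[-2.49,2.92,0,0,3],[-2.49,2.92,0,0,3],[-2.49,2.92,0,0,3],[-2.49,2.92,0,0,3],[0,0,0,0,3]]'
python3 -m inch '[[0,0,2,0,3],[0,0,1,0,3],[0,0,0,0,3],[0,0,0,0,3],[0,0,0,0,3],[0,0,0,0,3],[0,0,0,0,3],[0,0,0,0,3]]'
python3 -c "
from h import *
go(*jw(0,-.094),.0275,J[2]+np.pi/2)"
```

```text
time_s: 23.37
position: [0.6813, -0.0875, 0.108]
ee_rot: [0.002, 0.697, 0.717, 0.001]
wrist_force: [1.8, -0.6, -0.2]
width: 0.525
finger_force: 61.4
time_s: 24.03
position: [0.6778, -0.0831, 0.079]
ee_rot: [0.0, 0.696, 0.718, 0.0]
wrist_force: [-0.2, -0.2, -0.1]
width: 0.524
finger_force: 61.4
pos [ 0.6778 -0.0831  0.079 ] yaw 91.82 F [-0.2 -0.2 -0.1] w 0.524 q6 -0.22 t 24.0
 shift cm 0.01 -0.0 5.15 turn 0.2
```

```bash
python3 -m inch '[[0,0,1.6,0,3],[0,0,1.3,0,3],[0,0,1,0,3],[0,0,0.6,0,3],[0,0,0.3,0,3],[0,0,0,0,3],[0,0,0,0,3],[0,0,0,0,3]]'
python3 -m inch '[[0,0,0.15,0,3],[0,0,0.15,0,3],[0,0,0,0,3],[0,0,0,0,3],[0,0,0,0,7],[0,0,0,0,7],[0,0,0,0,7],[0,0,0,0,7]]'
python3 -m inch '[[0,0,-1,0,7],[0,0,-2,0,7],[0,0,-3,0,8.5],[0,0,-3,0,8.5],[0,0,0,0,8.5],[0,0,0,0,8.5],[0,0,0,0,8.5],[0,0,0,0,8.5]]'
python3 m3.py;python3 f.py s2 s1
```

```text
time_s: 24.7
position: [0.6779, -0.0832, 0.0309]
ee_rot: [0.0, 0.696, 0.718, 0.0]
wrist_force: [0.2, 0.5, -0.1]
width: 0.525
finger_force: 61.5
time_s: 25.37
position: [0.6775, -0.0832, 0.0272]
ee_rot: [-0.0, 0.696, 0.718, -0.0]
wrist_force: [-0.2, -0.9, 0.2]
width: 0.819
finger_force: 0.0
time_s: 26.03
position: [0.677, -0.0831, 0.1163]
ee_rot: [-0.001, 0.696, 0.718, -0.0]
wrist_force: [-0.9, 0.1, 0.2]
width: 0.993
finger_force: 0.0
[0.6691, -0.157, 1.1512, 0.0454, 1865.3353] sc-tp [-0.067, 0.047, -0.762]
[0.4799, -0.1918, 1.5191, 0.0001, 676.951] sc-tp [-0.078, 0.023, -0.014]
[0.4892, 0.3921, -0.5802, 0.0606, 463.8059] sc-tp [0.001, 0.002, -0.057]
[0.4805, 0.2187, 0.5338, 0.0519, 485.4588] sc-tp [-0.002, -0.002, 0.05]
s2 [4.826000e-01 2.179000e-01 5.145000e-01 5.080000e-02 1.527804e+02]
pos [ 0.6771 -0.0831  0.1163] yaw 91.8 F [-0.5 -0.2 -0.2] w 0.997 q6 -0.22 t 26.2
 shift cm 30.62 -18.65 -0.37 turn 62.3
s1 [ 4.897000e-01  3.919000e-01 -5.658000e-01  5.840000e-02  1.690353e+02]
pos [ 0.6771 -0.0831  0.1163] yaw 91.8 F [-0.5 -0.2 -0.2] w 0.997 q6 -0.22 t 26.2
 shift cm 47.99 -17.4 -0.37 turn -55.8
```

```bash
python3 -m inch '[[3.4,-2.07,0,0,8.5],[3.4,-2.07,0,0,8.5],[3.4,-2.07,0,0,8.5],[3.4,-2.07,0,0,8.5],[3.4,-2.07,0,0,8.5],[3.4,-2.07,0,0,8.5],[3.4,-2.07,0,0,8.5],[3.4,-2.07,0,0,8.5]]'
python3 -m inch '[[3.4,-2.07,0,0,8.5],[0,0,0,7,8.5],[0,0,0,7,8.5],[0,0,0,7,8.5],[0,0,0,7,8.5],[0,0,0,7,8.5],[0,0,0,7,8.5],[0,0,0,7,8.5]]'
python3 -m inch '[[0,0,0,7,8.5],[0,0,0,7,8.5],[0,0,0,0,8.5],[0,0,0,0,8.5],[0,0,0,0,8.5],[0,0,0,0,8.5],[0,0,0,0,8.5],[0,0,0,0,8.5]]'
python3 -c "
from h import *
go(0.481,.2177,.008,.49)"
```

```text
time_s: 26.85
position: [0.502, 0.1848, 0.117]
ee_rot: [-0.0, 0.696, 0.718, -0.0]
wrist_force: [0.9, -1.1, -0.0]
width: 0.994
finger_force: 0.0
time_s: 27.52
position: [0.4815, 0.2168, 0.1169]
ee_rot: [-0.0, 0.932, 0.362, -0.0]
wrist_force: [-0.6, 0.0, -0.2]
width: 0.991
finger_force: 0.0
time_s: 28.18
position: [0.4817, 0.2168, 0.1173]
ee_rot: [-0.0, 0.968, 0.249, -0.0]
wrist_force: [0.3, 0.1, -0.1]
width: 0.998
finger_force: 0.0
pos [0.4817 0.2168 0.1173] yaw 28.87 F [ 0.3  0.1 -0.1] w 0.998 q6 1.4 t 28.2
 shift cm -0.02 -0.11 10.93 turn 0.8
```

```bash
python3 -m inch '[[0,-0.1,2.4,0,8.5],[0,0,2.4,0,8.5],[0,0,2.4,0,8.5],[0,0,1.8,0,8.5],[0,0,1.2,0,8.5],[0,0,0.7,0,8.5],[0,0,0,0,8.5],[0,0,0,0,3]]'
python3 -m inch '[[0,0,0,0,3],[0,0,0,0,3],[0,0,0,0,3],[0,0,0,0,3],[0,0,0,0,3],[0,0,0,0,3],[0,0,-1,0,3],[0,0,-2,0,3]]'
python3 -m inch '[[0,0,-3,0,3],[0,0,-3,0,3],[0,0,-1,-7,3],[0,0,0,-7,3],[0,0,0,-7,3],[0,0,0,-7,3],[0,0,0,-7,3],[0,0,0,-7,3]]'
python3 -m inch '[[0,0,0,-7,3],[0,0,0,-7,3],[0,0,0,-7,3],[0,0,0,0,3],[0,0,0,0,3],[0,0,0,0,3],[0,0,0,0,3],[0,0,0,0,3]]'
python3 -c "
from h import *
go(*jw(0,-.022),.0275,J[2]+np.pi/2)"
```

```text
time_s: 28.85
position: [0.4816, 0.2178, 0.0087]
ee_rot: [-0.0, 0.969, 0.249, 0.0]
wrist_force: [0.1, 0.2, -0.1]
width: 0.879
finger_force: 0.0
time_s: 29.52
position: [0.4802, 0.2173, 0.0379]
ee_rot: [0.0, 0.969, 0.249, -0.001]
wrist_force: [-0.6, 0.6, -0.5]
width: 0.525
finger_force: 61.3
time_s: 30.18
position: [0.4813, 0.2177, 0.1093]
ee_rot: [0.0, 0.813, 0.582, 0.0]
wrist_force: [0.4, -0.2, -0.7]
width: 0.528
finger_force: 61.2
time_s: 30.85
position: [0.4812, 0.2177, 0.1084]
ee_rot: [0.0, 0.697, 0.717, 0.0]
wrist_force: [0.3, 0.7, -1.0]
width: 0.525
finger_force: 61.2
pos [0.4812 0.2177 0.1084] yaw 91.7 F [ 0.3  0.7 -1. ] w 0.525 q6 0.31 t 30.9
 shift cm -23.44 18.75 8.09 turn 0.0
```

```bash
python3 -m inch '[[-2.93,2.34,0,0,3],[-2.93,2.34,0,0,3],[-2.93,2.34,0,0,3],[-2.93,2.34,0,0,3],[-2.93,2.34,0,0,3],[-2.93,2.34,0,0,3],[-2.93,2.34,0,0,3],[-2.93,2.34,0,0,3]]'
python3 -m inch '[[0,0,2,0,3],[0,0,1,0,3],[0,0,0,0,3],[0,0,0,0,3],[0,0,0,0,3],[0,0,0,0,3],[0,0,0,0,3],[0,0,0,0,3]]'
python3 -c "
from h import *
go(*jw(0,-.022),.0275,J[2]+np.pi/2)"
```

```text
time_s: 31.52
position: [0.6766, -0.0124, 0.1082]
ee_rot: [-0.0, 0.696, 0.718, -0.0]
wrist_force: [0.5, 0.1, -0.3]
width: 0.521
finger_force: 61.4
time_s: 32.18
position: [0.6759, -0.0103, 0.079]
ee_rot: [0.0, 0.696, 0.718, 0.0]
wrist_force: [0.1, -0.0, -1.1]
width: 0.523
finger_force: 61.5
pos [ 0.6759 -0.0103  0.079 ] yaw 91.83 F [ 0.1 -0.  -1.1] w 0.523 q6 -0.12 t 32.2
 shift cm -0.07 -0.03 5.15 turn 0.2
```

```bash
python3 -m inch '[[-0.07,0,1.6,0,3],[0,0,1.3,0,3],[0,0,1,0,3],[0,0,0.6,0,3],[0,0,0.3,0,3],[0,0,0,0,3],[0,0,0,0,3],[0,0,0,0,3]]'
python3 -m inch '[[0,0,0.15,0,3],[0,0,0.15,0,3],[0,0,0,0,3],[0,0,0,0,3],[0,0,0,0,7],[0,0,0,0,7],[0,0,0,0,7],[0,0,0,0,7]]'
python3 -m inch '[[0,0,-1,0,7],[0,0,-2,0,7],[0,0,-3,0,8.5],[0,0,-3,0,8.5],[0,0,-2,0,8.5],[0,0,0,0,8.5],[0,0,0,0,8.5],[0,0,0,0,8.5]]'
python3 m3.py;python3 f.py s1
```

```text
time_s: 32.85
position: [0.6761, -0.0114, 0.0309]
ee_rot: [0.0, 0.696, 0.718, 0.0]
wrist_force: [-0.5, 0.1, -1.1]
width: 0.521
finger_force: 61.5
time_s: 33.52
position: [0.6757, -0.0114, 0.0272]
ee_rot: [-0.0, 0.696, 0.718, -0.0]
wrist_force: [-0.2, -0.2, 0.1]
width: 0.821
finger_force: 0.0
time_s: 34.18
position: [0.6753, -0.0114, 0.1368]
ee_rot: [-0.0, 0.696, 0.718, -0.0]
wrist_force: [-0.1, -0.2, 0.1]
width: 0.997
finger_force: 0.0
[0.4656, -0.0944, 1.7409, 0.0323, 918.5647] sc-tp [-0.004, 0.002, -1.723]
[0.678, -0.1592, 1.6033, 0.0555, 1565.8667] sc-tp [-0.01, 0.006, 0.1]
[0.4894, 0.3915, -0.5634, 0.0602, 294.9922] sc-tp [0.0, 0.001, -0.07]
s1 [ 4.896000e-01  3.919000e-01 -5.694000e-01  5.750000e-02  1.768745e+02]
pos [ 0.6752 -0.0113  0.1361] yaw 91.8 F [-0.2  0.2  0.2] w 0.999 q6 -0.12 t 34.3
 shift cm 40.82 -17.43 1.61 turn -55.6
```

View pics/now.png

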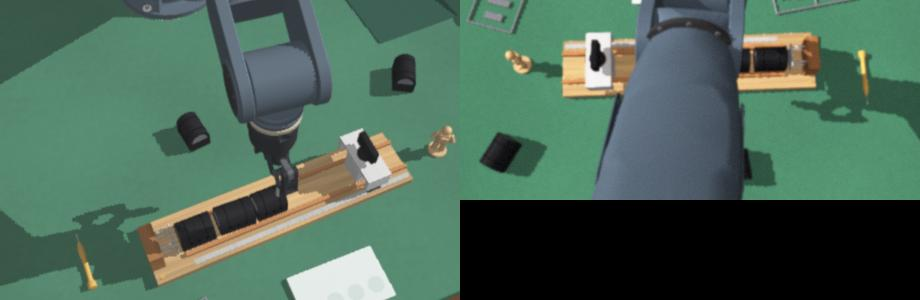

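```bash
python3 -m inch '[[3.71,-1.59,0,0,8.5],[3.71,-1.59,0,0,8.5],[3.71,-1.59,0,0,8.5],[3.71,-1.59,0,0,8.5],[3.71,-1.59,0,0,8.5],[3.71,-1.59,0,0,8.5],[3.71,-1.59,0,0,8.5],[3.71,-1.59,0,0,8.5]]'
python3 -m inch '[[3.71,-1.59,0,0,8.5],[3.71,-1.59,0,0,8.5],[3.71,-1.59,0,0,8.5],[0,0,0,-7,8.5],[0,0,0,-7,8.5],[0,0,0,-7,8.5],[0,0,0,-7,8.5],[0,0,0,-7,8.5]]'
python3 -m inch '[[0,0,0,-7,8.5],[0,0,0,-7,8.5],[0,0,0,-7,8.5],[0,0,0,-1,8.5],[0,0,0,0,8.5],[0,0,0,0,8.5],[0,0,0,0,8.5],[0,0,0,0,8.5]]'
python3 -c "
from h import *
go(.489,.3912,.008,-.54)"
```

```text
time_s: 35.0
position: [0.5379, 0.2827, 0.1366]
ee_rot: [-0.0, 0.696, 0.718, -0.001]
wrist_force: [1.1, 0.7, -0.9]
width: 0.995
finger_force: 0.0
time_s: 35.67
position: [0.4877, 0.3909, 0.1364]
ee_rot: [-0.0, 0.445, 0.896, -0.001]
wrist_force: [0.1, 0.2, 0.4]
width: 0.996
finger_force: 0.0
time_s: 36.33
position: [0.4881, 0.391, 0.1372]
ee_rot: [-0.0, 0.27, 0.963, -0.0]
wrist_force: [0.7, 0.1, 0.3]
width: 0.997
finger_force: 0.0
pos [0.4881 0.391  0.1372] yaw 148.69 F [0.7 0.1 0.3] w 0.997 q6 -0.42 t 36.3
 shift cm -0.07 0.07 12.92 turn -0.4
```

```bash
python3 -m inch '[[-0.07,0.07,2.6,0,8.5],[0,0,2.6,0,8.5],[0,0,2.6,0,8.5],[0,0,2.2,0,8.5],[0,0,1.8,0,8.5],[0,0,1.1,0,8.5],[0,0,0,0,8.5],[0,0,0,0,3]]'
python3 -m inch '[[0,0,0,0,3],[0,0,0,0,3],[0,0,0,0,3],[0,0,0,0,3],[0,0,0,0,3],[0,0,0,0,3],[0,0,-1,0,3],[0,0,-2,0,3]]'
python3 -m inch '[[0,0,-3,0,3],[0,0,-3,0,3],[0,0,-3,7,3],[0,0,-2,7,3],[0,0,0,7,3],[0,0,0,7,3],[0,0,0,7,3],[0,0,0,7,3]]'
python3 -m inch '[[0,0,0,7,3],[0,0,0,7,3],[0,0,0,1,3],[0,0,0,0,3],[0,0,0,0,3],[0,0,0,0,3],[0,0,0,0,3],[0,0,0,0,3]]'
python3 -c "
from h import *
go(*jw(0,.046),.0275,J[2]+np.pi/2)"
```

```text
time_s: 37.0
position: [0.4892, 0.3913, 0.0085]
ee_rot: [-0.0, 0.269, 0.963, -0.0]
wrist_force: [-0.2, 0.3, 0.1]
width: 0.88
finger_force: 0.0
time_s: 37.67
position: [0.4881, 0.3906, 0.0377]
ee_rot: [-0.001, 0.269, 0.963, -0.001]
wrist_force: [0.1, 0.6, -0.3]
width: 0.528
finger_force: 60.8
time_s: 38.33
position: [0.4891, 0.3913, 0.1496]
ee_rot: [0.0, 0.599, 0.801, 0.001]
wrist_force: [0.7, 0.2, -0.3]
width: 0.528
finger_force: 61.0
time_s: 39.0
position: [0.4891, 0.3912, 0.1484]
ee_rot: [-0.0, 0.695, 0.719, -0.0]
wrist_force: [-0.2, 0.3, -0.6]
width: 0.525
finger_force: 61.0
pos [0.4891 0.3912 0.1484] yaw 91.87 F [-0.2  0.3 -0.6] w 0.525 q6 0.57 t 39.0
 shift cm -34.01 17.36 12.09 turn 0.2
```

```bash
python3 -m inch '[[-3.4,1.74,0,0,3],[-3.4,1.74,0,0,3],[-3.4,1.74,0,0,3],[-3.4,1.74,0,0,3],[-3.4,1.74,0,0,3],[-3.4,1.74,0,0,3],[-3.4,1.74,0,0,3],[-3.4,1.74,0,0,3]]'
python3 -m inch '[[-3.4,1.74,0,0,3],[-3.4,1.74,0,0,3],[0,0,0,0,3],[0,0,2,0,3],[0,0,2,0,3],[0,0,2,0,3],[0,0,0,0,3],[0,0,0,0,3]]'
python3 -c "
from h import *
go(*jw(0,.046),.0275,J[2]+np.pi/2)"
```

```text
time_s: 39.67
position: [0.6374, 0.1219, 0.1484]
ee_rot: [-0.0, 0.696, 0.718, 0.0]
wrist_force: [0.0, 0.3, -0.6]
width: 0.526
finger_force: 60.9
time_s: 40.33
position: [0.6732, 0.0569, 0.0878]
ee_rot: [-0.001, 0.696, 0.718, -0.001]
wrist_force: [0.6, -0.9, -0.5]
width: 0.53
finger_force: 60.9
pos [0.6732 0.0569 0.0878] yaw 91.83 F [ 0.6 -0.9 -0.5] w 0.53 q6 -0.02 t 40.3
 shift cm 0.0 0.05 6.03 turn 0.2
```

```bash
python3 -m inch '[[0,0.05,2,0,3],[0,0,1.6,0,3],[0,0,1.2,0,3],[0,0,0.6,0,3],[0,0,0.3,0,3],[0,0,0,0,3],[0,0,0,0,3],[0,0,0,0,3]]'
python3 -m inch '[[0,0,0.15,0,3],[0,0,0.15,0,3],[0,0,0,0,3],[0,0,0,0,3],[0,0,0,0,7],[0,0,0,0,7],[0,0,0,0,7],[0,0,0,0,7]]'
python3 -m inch '[[0,0,-1,0,7],[0,0,-2,0,7],[0,0,-3,0,8.5],[0,0,-3,0,8.5],[0,0,-2,0,8.5],[0,0,0,0,8.5],[0,0,0,0,8.5],[0,0,0,0,8.5]]'
python3 m3.py;python3 f.py s4
```

```text
time_s: 41.0
position: [0.6747, 0.0569, 0.0323]
ee_rot: [0.001, 0.696, 0.718, 0.001]
wrist_force: [-0.2, 0.1, 0.2]
width: 0.528
finger_force: 60.9
time_s: 41.67
position: [0.6742, 0.0569, 0.0284]
ee_rot: [0.0, 0.696, 0.718, 0.0]
wrist_force: [0.0, -0.4, 0.2]
width: 0.817
finger_force: 0.0
time_s: 42.33
position: [0.6737, 0.0569, 0.1378]
ee_rot: [-0.0, 0.696, 0.718, -0.0]
wrist_force: [0.4, 0.3, 0.1]
width: 0.994
finger_force: 0.0
[0.6769, -0.1576, 1.6063, 0.0589, 1592.6765] sc-tp [-0.014, 0.006, 0.023]
[0.6744, -0.0535, -1.5661, 0.1125, 2285.7765] sc-tp [-0.009, 0.01, -0.058]
[0.4629, -0.0905, 0.1094, 0.0522, 415.0373] sc-tp [0.002, 0.001, -0.007]
s4 [ 4.637000e-01 -9.060000e-02  1.029000e-01  5.140000e-02  1.895961e+02]
pos [0.6736 0.0569 0.1371] yaw 91.8 F [ 0.3 -0.1 -0.5] w 0.994 q6 -0.02 t 42.5
 shift cm -14.15 -21.59 1.71 turn 85.9
```

View pics/now.png

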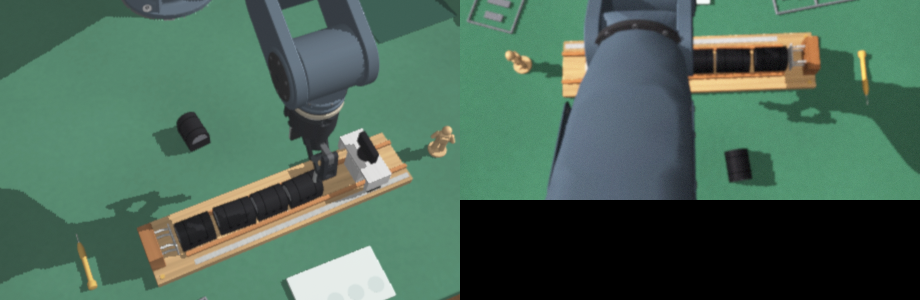

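```bash
python3 -m inch '[[-2.02,-3.07,0,0,8.5],[-2.02,-3.07,0,0,8.5],[-2.02,-3.07,0,0,8.5],[-2.02,-3.07,0,0,8.5],[-2.02,-3.07,0,0,8.5],[-2.02,-3.07,0,0,8.5],[-2.02,-3.07,0,0,8.5],[0,0,0,7,8.5]]'
python3 -m inch '[[0,0,0,7,8.5],[0,0,0,7,8.5],[0,0,0,7,8.5],[0,0,0,7,8.5],[0,0,0,7,8.5],[0,0,0,7,8.5],[0,0,0,7,8.5],[0,0,0,7,8.5]]'
python3 -m inch '[[0,0,0,7,8.5],[0,0,0,7,8.5],[0,0,0,7,8.5],[0,0,0,0.6,8.5],[0,0,0,0,8.5],[0,0,0,0,8.5],[0,0,0,0,8.5],[0,0,0,0,8.5]]'
python3 -c "
from h import *
go(.4625,-.0917,.008,.125)"
```

```text
time_s: 43.15
position: [0.4591, -0.093, 0.1374]
ee_rot: [-0.002, 0.737, 0.675, -0.001]
wrist_force: [0.8, 0.6, 0.2]
width: 0.996
finger_force: 0.0
time_s: 43.82
position: [0.4635, -0.0911, 0.1377]
ee_rot: [-0.0, 0.969, 0.246, -0.001]
wrist_force: [0.4, 0.3, 0.3]
width: 0.995
finger_force: 0.0
time_s: 44.48
position: [0.4638, -0.0912, 0.1382]
ee_rot: [-0.0, 0.998, 0.064, -0.0]
wrist_force: [-0.4, -0.7, 0.3]
width: 1.0
finger_force: 0.0
pos [ 0.4638 -0.0912  0.1382] yaw 7.31 F [-0.4 -0.7  0.3] w 1.0 q6 1.15 t 44.5
 shift cm -0.14 0.03 13.02 turn 0.1
```

```bash
python3 -m inch '[[-0.14,0,2.6,0,8.5],[0,0,2.6,0,8.5],[0,0,2.6,0,8.5],[0,0,2.2,0,8.5],[0,0,1.9,0,8.5],[0,0,1.1,0,8.5],[0,0,0,0,8.5],[0,0,0,0,3]]'
python3 -m inch '[[0,0,0,0,3],[0,0,0,0,3],[0,0,0,0,3],[0,0,0,0,3],[0,0,0,0,3],[0,0,0,0,3],[0,0,-1,0,3],[0,0,-2,0,3]]'
python3 -m inch '[[0,0,-3,0,3],[0,0,-3,0,3],[0,0,-3,-7,3],[0,0,-2,-7,3],[0,0,0,-7,3],[0,0,0,-7,3],[0,0,0,-7,3],[0,0,0,-7,3]]'
python3 -m inch '[[0,0,0,-7,3],[0,0,0,-7,3],[0,0,0,-7,3],[0,0,0,-7,3],[0,0,0,-7,3],[0,0,0,-7,3],[0,0,0,-0.4,3],[0,0,0,0,3]]'
cat > m4.py <<'E'
from h import *
c=capture("top"); c2=capture("scene")
# profile along channel centre at section-top height, for gaps & carriage face
for nm,k in(("top",c),("scene",c2)):
    ys=np.arange(-.21,.2,.002); P=np.array([[*jw(0,y),.066] for y in ys]); uv=proj(k,P).astype(np.float32)
    g=cv2.remap(k["image"].max(2),uv[:,0],uv[:,1],cv2.INTER_LINEAR).ravel(); print(nm,[(round(y*1000),int(v)) for y,v in zip(ys,g) if y>0.02][::2])
big=cv2.resize(c["image"][165:260,170:320],None,fx=5,fy=5,interpolation=cv2.INTER_CUBIC)
cv2.imwrite("pics/slot.png",big[:,:,::-1])
from h import go
go(*jw(0,.114),.0275,J[2]+np.pi/2)
E
python3 m4.py
```

```text
time_s: 45.15
position: [0.4625, -0.0914, 0.0084]
ee_rot: [-0.0, 0.998, 0.063, -0.0]
wrist_force: [0.7, -0.2, -0.1]
width: 0.876
finger_force: 0.0
time_s: 45.82
position: [0.4616, -0.0911, 0.0382]
ee_rot: [-0.0, 0.998, 0.063, -0.001]
wrist_force: [-0.0, 0.8, -0.7]
width: 0.525
finger_force: 61.4
time_s: 46.48
position: [0.4624, -0.0914, 0.1495]
ee_rot: [0.0, 0.908, 0.419, 0.0]
wrist_force: [0.7, -0.3, 0.2]
width: 0.525
finger_force: 61.0
time_s: 47.15
position: [0.4625, -0.0914, 0.149]
ee_rot: [0.0, 0.698, 0.716, 0.0]
wrist_force: [0.4, 0.5, -1.2]
width: 0.522
finger_force: 61.1
top [(20, 35), (24, 35), (28, 34), (32, 30), (36, 37), (40, 35), (44, 38), (48, 37), (52, 35), (56, 37), (60, 33), (64, 30), (68, 32), (72, 33), (76, 35), (80, 78), (84, 137), (88, 146), (92, 141), (96, 143), (100, 141), (104, 142), (108, 142), (112, 144), (116, 142), (120, 143), (124, 144), (128, 142), (132, 144), (136, 142), (140, 142), (144, 136), (148, 112), (152, 94), (156, 130), (160, 151), (164, 125), (168, 45), (172, 22), (176, 19), (180, 18), (184, 22), (188, 33), (192, 33), (196, 59)]
scene [(20, 46), (24, 46), (28, 46), (32, 37), (36, 46), (40, 46), (44, 46), (48, 46), (52, 47), (56, 46), (60, 47), (64, 44), (68, 42), (72, 47), (76, 46), (80, 54), (84, 123), (88, 130), (92, 131), (96, 131), (100, 131), (104, 132), (108, 132), (112, 132), (116, 132), (120, 132), (124, 133), (128, 133), (132, 133), (136, 126), (140, 110), (144, 111), (148, 111), (152, 110), (156, 115), (160, 135), (164, 138), (168, 124), (172, 56), (176, 34), (180, 35), (184, 31), (188, 30), (192, 30), (196, 33)]
pos [ 0.4625 -0.0914  0.1487] yaw 91.39 F [-0.8 -0.4 -1.2] w 0.523 q6 -0.32 t 47.2
 shift cm 21.12 21.44 12.12 turn -0.3
```

View pics/slot.png

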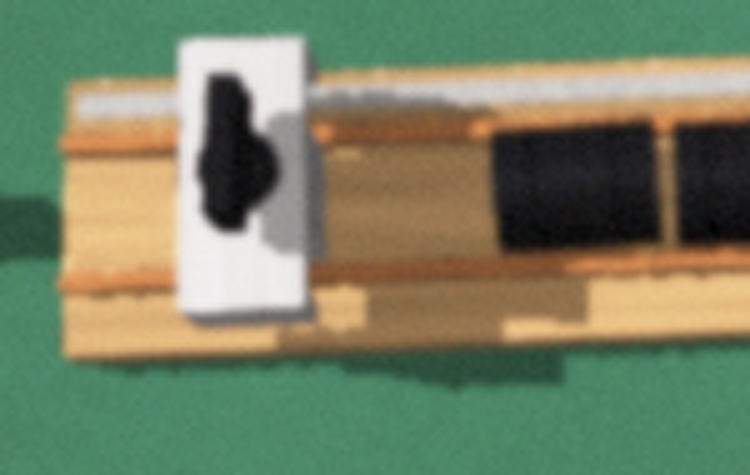

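```bash
python3 -m inch '[[2.67,2.68,0,0,3],[2.67,2.68,0,0,3],[2.67,2.68,0,0,3],[2.67,2.68,0,0,3],[2.67,2.68,0,0,3],[2.67,2.68,0,0,3],[2.67,2.68,0,0,3],[2.67,2.68,0,0,3]]'
python3 -m inch '[[0,0,2,-0.3,3],[0,0,2,0,3],[0,0,1,0,3],[0,0,0,0,3],[0,0,0,0,3],[0,0,0,0,3],[0,0,0,0,3],[0,0,0,0,3]]'
python3 -c "
from h import *
go(*jw(0,.1165),.0275,J[2]+np.pi/2)"
```

```text
time_s: 47.92
position: [0.6717, 0.1298, 0.1484]
ee_rot: [-0.0, 0.698, 0.716, -0.0]
wrist_force: [-0.1, -1.0, -0.1]
width: 0.525
finger_force: 61.4
time_s: 48.58
position: [0.6713, 0.128, 0.0995]
ee_rot: [0.001, 0.695, 0.719, 0.001]
wrist_force: [0.6, -0.1, -0.2]
width: 0.521
finger_force: 61.5
pos [0.6713 0.128  0.0995] yaw 91.87 F [ 0.6 -0.1 -0.2] w 0.521 q6 0.09 t 48.6
 shift cm -0.06 0.03 7.2 turn 0.2
```

```bash
python3 -m inch '[[-0.06,0.03,2,0,3],[0,0,2,0,3],[0,0,1.6,0,3],[0,0,0.8,0,3],[0,0,0.4,0,3],[0,0,0,0,3],[0,0,0,0,3],[0,0,0,0,3]]'
python3 -m inch '[[0,0,0.2,0,3],[0,0,0.15,0,3],[0,0,0,0,3],[0,0,0,0,3],[0,0,0,0,7],[0,0,0,0,7],[0,0,0,0,7],[0,0,0,0,7]]'
python3 -m inch '[[0,0,-1,0,7],[0,0,-2,0,7],[0,0,-3,0,8.5],[0,0,-3,0,8.5],[0,0,-3,0,6],[0,0,-2,0,4],[0,0,0,0,4],[0,0,0,0,4]]'
python3 -c "
from h import *
go(*jw(0,.178),.087,J[2]+np.pi)"
```

```text
time_s: 49.25
position: [0.6718, 0.1276, 0.0315]
ee_rot: [0.001, 0.695, 0.719, 0.001]
wrist_force: [0.4, -0.3, 0.6]
width: 0.522
finger_force: 61.5
time_s: 49.92
position: [0.671, 0.1276, 0.0267]
ee_rot: [-0.0, 0.695, 0.719, -0.0]
wrist_force: [0.6, 0.3, -0.1]
width: 0.818
finger_force: 0.0
time_s: 50.58
position: [0.6715, 0.1276, 0.1685]
ee_rot: [0.001, 0.695, 0.719, 0.001]
wrist_force: [-0.4, -0.2, 0.3]
width: 0.47
finger_force: 0.0
pos [0.6715 0.1276 0.1685] yaw 91.9 F [-0.4 -0.2  0.3] w 0.47 q6 0.09 t 50.6
 shift cm 6.13 0.03 8.15 turn -89.8
```

```bash
python3 -m inch '[[2.0,0,0,0,4],[2.0,0,0,0,4],[2.13,0,0,0,4],[0,0,0,-7,4],[0,0,0,-7,4],[0,0,0,-7,4],[0,0,0,-7,4],[0,0,0,-7,4]]'
python3 -m inch '[[0,0,0,-7,4],[0,0,0,-7,4],[0,0,0,-7,4],[0,0,0,-7,4],[0,0,0,-7,4],[0,0,0,-7,4],[0,0,0,-7,4],[0,0,0,-4.5,4]]'
python3 -c "
from h import *
go(*jw(0,.178),.09,J[2]+np.pi-.02)
c=capture('scene');cv2.imwrite('pics/row.png',cv2.resize(c['image'][160:400,190:510],None,fx=2.4,fy=2.4)[:,:,::-1])"
```

```text
time_s: 51.25
position: [0.6683, 0.1887, 0.1652]
ee_rot: [-0.001, 0.444, 0.896, -0.001]
wrist_force: [-0.4, 0.6, -0.0]
width: 0.469
finger_force: 0.0
time_s: 51.92
position: [0.6684, 0.1887, 0.1652]
ee_rot: [-0.001, -0.007, 1.0, -0.0]
wrist_force: [0.1, -0.0, 0.7]
width: 0.467
finger_force: 0.0
pos [0.6684 0.1887 0.1652] yaw 180.78 F [ 0.1 -0.   0.7] w 0.467 q6 -1.38 t 51.9
 shift cm -0.15 0.02 7.52 turn 0.3
```

View pics/row.png

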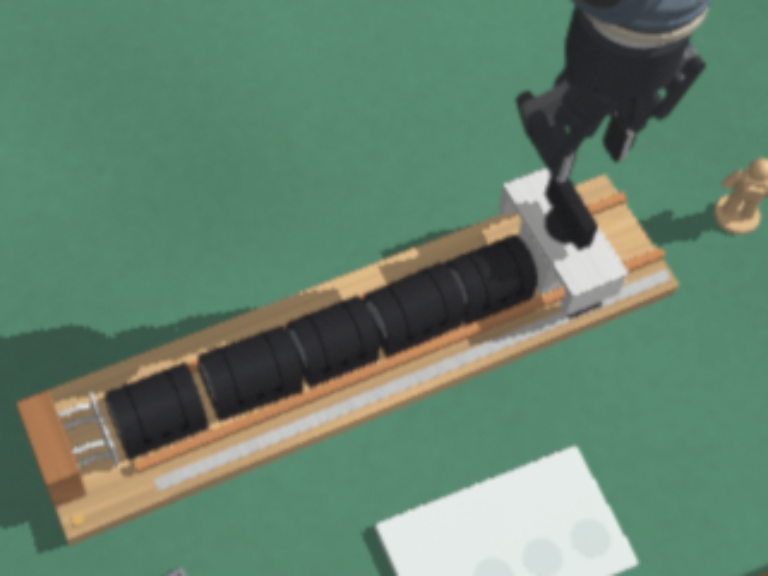

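All five sections lie in the channel (first at (155,410), last at (495,275)), gaps small, carriage behind them. Grip the knob.

```bash
python3 -m inch '[[-0.15,0,2,0,4],[0,0,2,0,4],[0,0,1.4,0,4],[0,0,1,0,4],[0,0,0.6,0,4],[0,0,0.4,0,4],[0,0,0,0,4],[0,0,0,0,4]]'
python3 -m inch '[[0,0,0,0,0.5],[0,0,0,0,0.5],[0,0,0,0,0.5],[0,0,0,0,0.5],[0,0,0,0,0.5],[0,0,0,0,0.5],[0,0,0,0,0.5],[0,0,0,0,0.5]]'
python3 -c "
from h import *
p,f,s=pose();print(wj(p),np.degrees(f),s['wrist_torque'])
go(*jw(0.0005,.150),p[2],J[2]+np.pi)"
```

```text
time_s: 52.63
position: [0.6709, 0.1889, 0.0934]
ee_rot: [0.0, -0.003, 1.0, 0.0]
wrist_force: [0.1, -0.8, 0.0]
width: 0.467
finger_force: 0.0
time_s: 53.3
position: [0.671, 0.189, 0.0938]
ee_rot: [0.001, -0.003, 1.0, 0.0]
wrist_force: [-1.7, 0.3, 6.4]
width: 0.149
finger_force: 60.5
[0.00112546 0.17800892] 180.3963565849558 [-0.00168135  0.2740664  -0.10329293]
pos [0.671  0.189  0.0938] yaw 180.4 F [-1.7  0.3  6.4] w 0.149 q6 -1.37 t 53.3
 shift cm 0.0 -2.8 -0.0 turn -1.3
```

```bash
python3 -m inch '[[-0.01,-0.3,-0.1,0,0.5],[-0.01,-0.5,0,0,0.5],[-0.01,-0.5,0,0,0.5],[-0.01,-0.5,0,0,0.5],[-0.01,-0.5,0,0,0.5],[-0.01,-0.4,0,0,0.5],[0,-0.1,0,0,0.5],[0,0,0,0,0.5]]'
for i in 1; do python3 -c "
from h import *
F=[]
p,f,s=pose();print(wj(p),s['wrist_force'])"; done
python3 -m inch '[[0,-0.1,0,0,0.5],[0,-0.1,0,0,0.5],[0,0,0,0,0.5],[0,0,0,0,0.5],[0,0,0,0,0.5],[0,0,0,0,0.5],[0,0,0,0,0.5],[0,0,0,0,0.5]]'
python3 -m inch '[[0,-0.1,0,0,0.5],[0,-0.1,0,0,0.5],[0,0,0,0,0.5],[0,0,0,0,0.5],[0,0,0,0,0.5],[0,0,0,0,0.5],[0,0,0,0,0.5],[0,0,0,0,0.5]]'
```

```text
time_s: 53.97
position: [0.6719, 0.1598, 0.0939]
ee_rot: [0.001, -0.003, 1.0, -0.0]
wrist_force: [5.3, -0.5, -2.7]
width: 0.148
finger_force: 59.5
[0.0011958  0.14886932] [ 5.34830093 -0.49565492 -2.71531127]
time_s: 54.63
position: [0.6719, 0.1583, 0.0939]
ee_rot: [0.001, -0.003, 1.0, 0.0]
wrist_force: [5.6, 1.0, -2.1]
width: 0.151
finger_force: 59.5
time_s: 55.3
position: [0.672, 0.1563, 0.0938]
ee_rot: [0.001, -0.003, 1.0, 0.0]
wrist_force: [5.2, 3.0, -3.3]
width: 0.149
finger_force: 59.4
```

```bash
python3 -m inch '[[0,-0.1,0,0,0.5],[0,-0.1,0,0,0.5],[0,0,0,0,0.5],[0,0,0,0,0.5],[0,0,0,0,0.5],[0,0,0,0,0.5],[0,0,0,0,0.5],[0,0,0,0,0.5]]'
python3 -m inch '[[0,-0.1,0,0,0.5],[0,-0.1,0,0,0.5],[0,0,0,0,0.5],[0,0,0,0,0.5],[0,0,0,0,0.5],[0,0,0,0,0.5],[0,0,0,0,0.5],[0,0,0,0,0.5]]'
python3 -m inch '[[0,-0.1,0,0,0.5],[0,-0.1,0,0,0.5],[0,0,0,0,0.5],[0,0,0,0,0.5],[0,0,0,0,0.5],[0,0,0,0,0.5],[0,0,0,0,0.5],[0,0,0,0,0.5]]'
```

```text
time_s: 55.97
position: [0.672, 0.1543, 0.0938]
ee_rot: [0.001, -0.003, 1.0, 0.0]
wrist_force: [5.5, 1.7, -3.2]
width: 0.15
finger_force: 59.4
time_s: 56.63
position: [0.6721, 0.1523, 0.0938]
ee_rot: [0.001, -0.003, 1.0, 0.0]
wrist_force: [6.7, 2.0, -3.2]
width: 0.148
finger_force: 59.4
time_s: 57.3
position: [0.6722, 0.1507, 0.0939]
ee_rot: [0.001, -0.003, 1.0, 0.0]
wrist_force: [6.8, 3.9, -3.8]
width: 0.153
finger_force: 59.4
```

```bash
python3 -m inch '[[0,-0.1,0,0,0.5],[0,-0.1,0,0,0.5],[0,0,0,0,0.5],[0,0,0,0,0.5],[0,0,0,0,0.5],[0,0,0,0,0.5],[0,0,0,0,0.5],[0,0,0,0,0.5]]'
python3 -m inch '[[0,-0.1,0,0,0.5],[0,-0.1,0,0,0.5],[0,0,0,0,0.5],[0,0,0,0,0.5],[0,0,0,0,0.5],[0,0,0,0,0.5],[0,0,0,0,0.5],[0,0,0,0,0.5]]'
python3 - <<'E'
from h import *
F=[]
for _ in range(3):
    c=capture("top"); p,f,s=pose(); F.append(s["wrist_force"])
print(wj(p),np.mean(F,0))
cv2.imwrite("pics/pl.png",cv2.resize(c["image"][160:250,340:450],None,fx=6,fy=6,interpolation=cv2.INTER_CUBIC)[:,:,::-1])
E
```

```text
time_s: 57.97
position: [0.6722, 0.149, 0.0939]
ee_rot: [0.001, -0.003, 1.0, 0.001]
wrist_force: [6.9, 6.0, -3.1]
width: 0.151
finger_force: 59.3
time_s: 58.63
position: [0.6723, 0.1472, 0.0939]
ee_rot: [0.001, -0.003, 1.0, 0.001]
wrist_force: [7.7, 7.0, -4.5]
width: 0.147
finger_force: 59.2
[0.00122913 0.1362509 ] [ 7.67685956  7.69155085 -4.16004166]
```

View pics/pl.png

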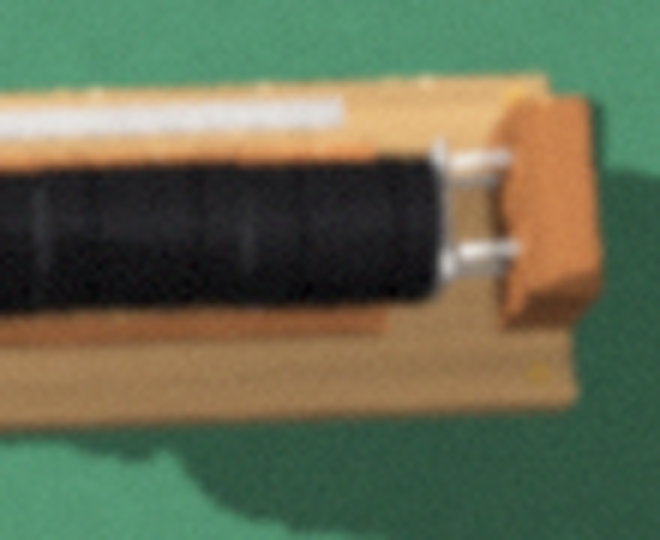

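Run:
```python
from h import *
a=cv2.imread("pics/top0.png")[:,:,::-1]; c=capture("top"); b=c["image"]
for r in(182,184,185,186,187):
    print(r,a[r,404:428].max(1).tolist(),b[r,404:428].max(1).tolist())
for x in(.02,-.02,0):
  for y in(-.21,-.2135,-.217,-.224): print(x,y,proj(c,[[*jw(x,y),.058]]).round(2))
n,la,st,ce=cv2.connectedComponentsWithStats((dark(c)>.5).astype(np.uint8))
```

```text
182 [127, 129, 136, 150, 167, 186, 197, 198, 194, 198, 196, 197, 196, 197, 197, 196, 195, 187, 175, 162, 153, 155, 155, 168] [225, 226, 224, 223, 224, 224, 225, 225, 224, 223, 221, 221, 223, 223, 223, 222, 222, 213, 201, 188, 179, 178, 185, 194]
184 [114, 118, 118, 119, 145, 177, 190, 190, 187, 191, 195, 196, 194, 193, 192, 192, 188, 176, 170, 167, 159, 156, 163, 169] [203, 204, 203, 205, 206, 206, 206, 204, 208, 214, 208, 214, 221, 218, 218, 218, 214, 206, 198, 192, 182, 183, 195, 196]
185 [119, 120, 117, 122, 145, 170, 183, 187, 184, 191, 203, 203, 197, 198, 193, 190, 187, 181, 177, 171, 166, 160, 169, 167] [152, 152, 159, 167, 162, 155, 160, 167, 194, 208, 204, 220, 227, 227, 225, 225, 217, 209, 202, 198, 192, 189, 197, 193]
186 [121, 122, 119, 127, 144, 167, 177, 182, 173, 186, 209, 212, 207, 200, 189, 182, 181, 176, 171, 168, 161, 162, 170, 169] [80, 84, 95, 100, 97, 95, 94, 119, 166, 195, 202, 221, 233, 232, 232, 227, 212, 204, 195, 194, 189, 192, 200, 195]
187 [123, 126, 130, 135, 157, 170, 182, 181, 162, 172, 195, 201, 195, 191, 176, 170, 169, 163, 159, 151, 147, 160, 169, 167] [35, 40, 43, 47, 41, 47, 49, 69, 124, 166, 182, 210, 227, 225, 222, 211, 200, 189, 178, 173, 167, 182, 198, 194]
0.02 -0.21 [[410.17 185.88]]
0.02 -0.2135 [[411.88 185.83]]
0.02 -0.217 [[413.59 185.78]]
0.02 -0.224 [[417.   185.68]]
-0.02 -0.21 [[411.47 204.77]]
-0.02 -0.2135 [[413.2  204.71]]
-0.02 -0.217 [[414.92 204.66]]
-0.02 -0.224 [[418.36 204.56]]
0 -0.21 [[410.82 195.29]]
0 -0.2135 [[412.53 195.24]]
0 -0.217 [[414.25 195.18]]
0 -0.224 [[417.68 195.08]]
```

```bash
python3 -m inch '[[0,-0.1,0,0,0.5],[0,-0.1,0,0,0.5],[0,-0.05,0,0,0.5],[0,0,0,0,0.5],[0,0,0,0,0.5],[0,0,0,0,0.5],[0,0,0,0,0.5],[0,0,0,0,0.5]]'
python3 - <<'E'
from h import *
F=[]
for _ in range(3):
    c=capture("top"); p,f,s=pose(); F.append(s["wrist_force"])
print(wj(p),np.mean(F,0)); b=c["image"]
for r in(184,185,186,187): print(r,b[r,404:428].max(1).tolist())
E
```

```text
time_s: 59.5
position: [0.6724, 0.1451, 0.0939]
ee_rot: [0.001, -0.003, 1.0, 0.001]
wrist_force: [7.3, 9.0, -4.6]
width: 0.155
finger_force: 59.2
[0.00123961 0.13405947] [ 7.5726145   8.31432455 -4.46850176]
184 [200, 203, 205, 206, 209, 205, 204, 203, 201, 209, 217, 213, 216, 222, 219, 219, 216, 205, 197, 191, 182, 184, 194, 195]
185 [148, 152, 159, 171, 170, 162, 159, 158, 168, 195, 212, 208, 213, 223, 227, 221, 215, 206, 204, 197, 187, 190, 195, 198]
186 [83, 84, 92, 102, 105, 101, 87, 94, 114, 161, 200, 193, 204, 225, 230, 225, 204, 195, 194, 188, 184, 188, 197, 192]
187 [38, 39, 45, 50, 49, 45, 46, 49, 65, 117, 166, 175, 193, 217, 223, 214, 194, 181, 163, 153, 158, 183, 195, 196]
```

```bash
python3 -m inch '[[0,0,0,5,0.5],[0,0,0,5,0.5],[0,0,0,5,0.5],[0,0,0,5,0.5],[0,0,0,5,0.5],[0,0,0,5,0.5],[0,0,0,5,0.5],[0,0,0,0,0.5]]'
python3 -m inch '[[0,0,0,5,0.5],[0,0,0,5,0.5],[0,0,0,5,0.5],[0,0,0,5,0.5],[0,0,0,5,0.5],[0,0,0,5,0.5],[0,0,0,5,0.5],[0,0,0,0,0.5]]'
python3 - <<'E'
from h import *
p,f,s=pose(); print(wj(p),np.degrees(f),s["wrist_force"],s["wrist_torque"],s["width"])
E
```

```text
time_s: 60.32
position: [0.672, 0.144, 0.0939]
ee_rot: [0.001, 0.3, 0.954, 0.0]
wrist_force: [5.4, 3.1, -2.9]
width: 0.152
finger_force: 59.5
time_s: 60.98
position: [0.6711, 0.1434, 0.0938]
ee_rot: [-0.0, 0.572, 0.82, -0.001]
wrist_force: [-1.6, -2.1, 2.8]
width: 0.151
finger_force: 60.1
[-1.62671679e-05  1.32485332e-01] 110.17158340085803 [-1.60578173 -2.12409422  2.75378159] [-0.38350418  0.0952287  -0.13362314] 0.15090519098357305
```

```bash
python3 -m inch '[[0,0,0,0,2],[0,0,0,0,4],[0,0,0,0,4],[0,0,0,0,4],[0,0,-1,0,4],[0,0,-3,0,4],[0,0,-3,0,4],[0,0,-3,0,4]]'
python3 -c "
from h import *
go(.45,.3,.22)"
```

```text
time_s: 61.65
position: [0.6713, 0.1444, 0.1957]
ee_rot: [-0.0, 0.57, 0.821, -0.0]
wrist_force: [1.0, 0.0, -0.2]
width: 0.468
finger_force: 0.0
pos [0.6713 0.1444 0.1957] yaw 110.44 F [ 1.   0.  -0.2] w 0.468 q6 -0.21 t 61.6
 shift cm 22.31 -15.3 -2.43 turn None
```

```bash
python3 -m inch '[[2.8,-1.9,-0.3,0,4],[2.8,-1.9,-0.3,0,4],[2.8,-1.9,-0.3,0,4],[2.8,-1.9,-0.3,0,4],[2.8,-1.9,-0.3,0,4],[2.8,-1.9,-0.3,0,4],[2.8,-1.9,-0.3,0,4],[2.8,-1.9,-0.3,0,4]]'
python3 - <<'E'
from h import *
c=capture("top"); s=capture("scene"); b=c["image"]
for r in(184,185,186,187): print(r,b[r,404:428].max(1).tolist())
A=cv2.resize(b[165:250,180:450],None,fx=2.9,fy=2.9,interpolation=cv2.INTER_CUBIC); B=cv2.resize(s["image"][225:385,190:510],(A.shape[1],int(A.shape[1]/2)))[:347]
cv2.imwrite("pics/fin.png",np.vstack([A,B])[:,:,::-1])
E
```

```text
time_s: 62.32
position: [0.4495, 0.302, 0.2188]
ee_rot: [0.0, 0.57, 0.821, 0.0]
wrist_force: [1.3, -0.2, 0.1]
width: 0.465
finger_force: 0.0
184 [183, 183, 186, 188, 190, 189, 186, 185, 186, 186, 195, 194, 198, 204, 200, 200, 197, 186, 176, 175, 164, 167, 178, 177]
185 [135, 138, 145, 152, 155, 148, 143, 142, 150, 177, 189, 184, 193, 205, 206, 202, 193, 189, 183, 178, 172, 170, 177, 177]
186 [69, 74, 83, 91, 93, 82, 79, 82, 103, 146, 175, 173, 185, 211, 217, 203, 181, 179, 174, 169, 165, 174, 180, 175]
187 [38, 30, 39, 44, 43, 41, 38, 41, 61, 108, 149, 153, 173, 196, 203, 189, 166, 159, 150, 135, 146, 167, 177, 172]
```

View pics/fin.png

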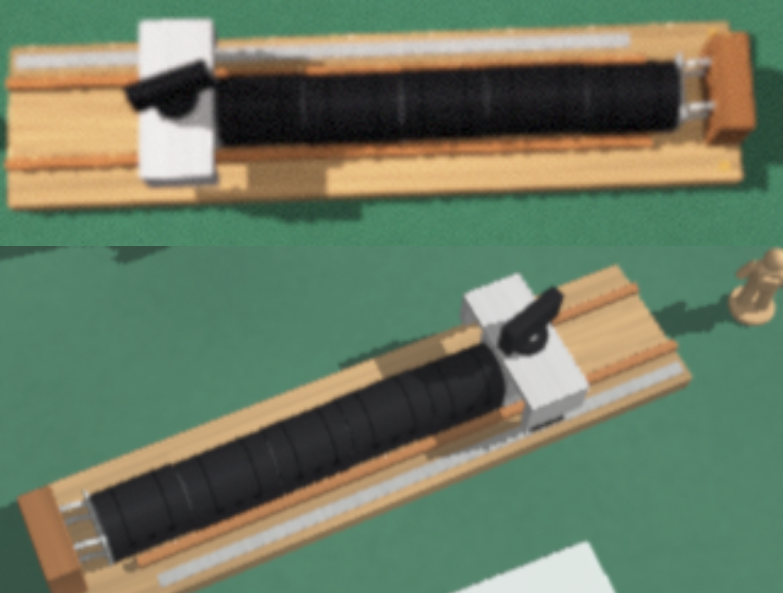

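The row is tight from the plate (680,95) to the carriage (215,110), and the knob bar is turned about 70°. The plate has stayed where it was before I let go, so I am handing in.

```bash
python3 -c "
from workcell import *
print(close_job())"
```

```text
the job is handed in; nothing more can be done
None
```

I handed the job in at about 62 s: all five sections lie end to end in the channel, the knob is turned to about 1.2 rad, and I estimate the plate is pressed back 6 to 8 mm from force and geometry; no verdict came back.

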